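# Clamp a striking plate in its corner jig with an indexing-plunger jaw

### The arm

A 6-joint arm with a two-finger parallel gripper is mounted at the origin on a cart in front of the work surface, level with it; the furniture and walls round the work are solid. World frame = base frame: x ahead of the robot, y to its left, z up, the work surface at z = 0. Lengths are in m, angles in rad, forces in N, time in s.
With the tool pointing down it reaches from about 0.325 to 0.9 m from the base axis. Payload 6.1 kg.
Tool frame: the origin (TCP) lies on the centre line of the jaws, within the pads' length; the fingertips stand 8 mm ahead of it and the grasp point (between the pads) lies 11 mm behind it (env.tip_extent is the distance from the TCP to the fingertips, in m); z points along the fingers, y is the line along which they close (so a half turn about z gives the same grasp; the last joint's range is limited). The gripper opens to 87 mm and grips with 3 to 60 N. Pads are 19 mm wide; open, the fingers measure 117 mm over their backs; the gripper's body (75 mm by 190 mm) begins 51 mm behind the grasp point.
Start: joints at [1.123, 0.22, 1.526, -0, 1.395, -0.126], TCP at [0.198, 0.593, 0.208] pointing down, gripper open.
Joint ranges: [-2.98, 2.98], [-0.91, 2.08], [0.09, 2.57], [-1.24, 4.39], [0.2, 2.65], [-2.68, 2.68]. Speed limits (rad/s): [2.57, 2.57, 3.01, 3.14, 3.14, 3.14].

### API

Orientations are given as a unit quaternion [w, x, y, z].
In Python, from rig import env gives the robot as it stands.
- The arm moves only by the tool send_rows, never from a script. Its argument "plan" is one flat list of numbers, 6 for each row, row after row: the shift along the tool's x, y, z each as a share of 50 mm, from -1 to 1, then the turn, a rotation vector about the tool's x, y, z each as a share of 4 degrees, from -1 to 1. In form: [tx, ty, tz, rx, ry, rz, tx, ty, tz, rx, ry, rz, ...]. A call has 1 to 5 rows; each row shifts and turns the commanded pose from where the row before left it, along the tool's axes as they then stand; what a row does not reach is not made up. A row lasts 1/10 s, in which the tool goes at most 50 mm and 8.59 degrees, less where a joint would pass 70% of its speed; a pose out of reach is approached as far as the arm can. A call with a number of a shift or a turn outside -1 to 1 is refused whole. A call with a gripper value outside its range is refused whole. "gripper" is the finger opening in mm, from 0 to 87, set as the call begins (left out, the last holds). The fingers move at their own pace and stop on an object; the grip force is fixed at half the most. Time passes only in rows, so rows that do not move let the fingers close. It gives the time, the measured TCP pose, the force, the opening and the grip force at its end, in the units of the state.
- env.sense(): the state, without advancing time (a new reading comes with each control period).
- env.grab_frame(name): name is "scene" or "side" or "wrist"; returns a dict with "color" (420x560x3 uint8, blue, green, red), "z_map" (420x560 float32, m along the optical axis (not along the pixel's ray), 0 where there is no reading), "vertical_fov" (degrees; the focal length in pixels is half the picture's height over the tangent of half this angle, whatever the lens; pixels are square), "cx", "cy" (the principal point, pixels), "dist" ([k1, k2, p1, p2, k3] as OpenCV has them; the pictures are not rectified), "pose" (4x4, takes a point from camera to world coordinates). Camera axes: x right, y down, z forward; pixel columns grow to the right and rows downward; lengths in m; the calibration is good to about 2 mm. A picture is of the moment at which its call begins.
- env.job_done(): hands the job in; it is judged then, once.
Trained networks look in the newest picture that a camera, given by its name, has taken for a name from the list of things; names that differ only in an ending like _2 or _b are one class to them, and where a whole thing is asked for, a point or a joint stands for the part that bears it (a point fixed in the world has none). Each returns a list of dicts, best first, with "p" (0 to 1); they miss things now and then, are a little off and sometimes report something else, mostly with a low value. They report only what shows in the picture. A call takes as long as a camera call.
- env.boxes_of(camera, target): "box" ([left, top, width, height] in pixels, round what is visible of it).
- env.cut_out(camera, target): "mask" (420x560 bool, what is visible of it) and "box" ([left, top, width, height] in pixels, round what is visible of it).
The state is a dict: "time_s": time; "joints": joint angles; "dq": joint speeds; "joint_efforts": joint torques, N m; "tool_pos": TCP position; "tcp_rot": TCP orientation; "wrist_force": force on the tool from outside, world axes, zero at the start; "wrist_torque": the same for the moment, N m; "grip_width": finger opening in m; "grasp_force": force on a finger pad.
Only numpy, scipy, OpenCV 4.12 (cv2) and the standard library are available. Lean on these libraries where they do the work, as an engineer would, in place of code of your own. Each camera call takes 0.05 s, during which the arm holds its last target. There are 200 camera calls.

### The job

Clamp the loose steel striking plate in the jig. Pull up the red T-handle of the jaw's spring plunger, twist it counter-clockwise into its rest notch and let go, so that it stays up by itself; then slide the plate fully home into the corner of the two dark fences, push the blue jaw up against it, and turn the handle back so that the pin drops fully into the rail and locks the jaw. Leave everything else on the bench and jig where it stands.

Things in the scene. Friction and masses are not known exactly. Their poses are not given: they have to be found in the camera images.
- jig: Fixed plywood base board, 262x307x10 mm, seldom square to the bench. Origin: level of the bench. Board spans own x -137 to 125, y -130 to 177 mm. Dark fences 20 mm tall on the board: far fence, inner face x=105, all along y; end fence, inner face y=-105, x -25 to 100. They make the corner. Steel index rail x -125 to -95, y 22 to 170, top z=24 mm. All on x, y, z of this frame, in mm.
- nest (a point): The point where the plate's centre sits when it is fully home in the corner (jig x=32.5, y=-66, z=15.5 mm). Axes as the jig's. The plate then lies with its long side along jig x: its far short end on the far fence, one long side on the end fence, its near short end at jig x=-40 mm.
- plate_mid (a point): Centre (half-way up) of the loose grey steel plate, 78 (own x) x 145 (own y) x 11 mm, 0.6 to 0.9 kg, lying flat on the base board, top at z=21 mm. Too wide to grip: push its edges. It starts 25 to 60 mm short of home along jig x, 20 to 43 mm short along jig y and up to 14 degrees askew. Either end may point to the far fence.
- jaw (a joint): Slide of the blue jaw along jig -y, m. 0: open, locked, as it starts (1 mm play). Clamping face (steel strip, jig x -60 to 98, z 12 to 27 mm) is at jig y = 53.5 mm - value, so it meets a plate that is home at 0.0805; the last index slot is at 0.080, others at 0, 0.02, 0.04, 0.06. Ends at 0.088. Slides with 2 N when the plunger is up.
- jaw_push (a point): Middle of the jaw bar's plain vertical rear face, jig x=20, y=84 mm - jaw, z=22 mm. The face looks to jig +y, spans jig x -60 to 100 and z 12 to 32 mm. Push it anywhere on this face; the bar is 30 mm thick along jig y. Nearer the robot (jig x -127 to -93, z 25 to 39 mm) the jaw's foot carries the plunger; it runs from the clamping face to 70 mm behind this face.
- plunger (a joint): Lift of the spring plunger (pin, cross pin and handle), m. 0: pin 8 mm deep in the rail, jaw locked. 0.010 to 0.012: cross pin parked in the rest notch, the pin clear of the rail. It must be lifted past 0.0145 to turn over the land between slot and notch, but cannot pass 0.019. Spring pulls down with 6 N at 0, 12 N at 0.019. Released between the notches it snaps down.
- handle (a joint): Turn of the T-handle, rad, counter-clockwise from above. 0: locked, handle bar along jig y (cross pin in deep slot; cannot turn before it is lifted). 1.40: rest notch. Stop at 1.5. To free it from the rest notch lift it to 0.016 again and turn back to 0.
- handle_grip (a point): Centre of the red T-handle's bar, 14 mm thick, 46 mm long (own y), 20 mm tall, on the plunger's vertical axis; jig x=-110, y=114 mm - jaw, z=84 mm + plunger. Grip it from above across the 14 mm. The steel collar under it is 36 mm across with top at jig z=62 mm.
- black_spool: wooden reel of black thread, 40 mm across and 45 mm tall, standing on the jig's base board behind the jaw; origin at the centre of its underside; leave it standing
- clay_bowl: small terracotta bowl, 79 mm across, 46 mm tall; origin under its centre; bystander
- mallet: mallet standing on its head, head 71 mm across, wooden handle up to 271 mm above the bench, near the jig: go round it; origin under its centre; bystander. Also about, fixed: a black desk lamp between robot and bench, x 0.23 to 0.42, y -0.18 to 0.05 m, its arm 0.17 m high
- tape_measure: yellow tape measure, 56x74x17 mm, lying flat; origin about its middle, at the underside; bystander
- brown_spool: wooden reel of tan thread, 46 mm across, 52 mm tall; origin under its centre; bystander

How it is judged:
On the way, in this order (a step that is already met when the one before it is completed fails the run):
1. the plunger is pulled up, turned into its rest notch and let go, and stays up by itself (value of joint plunger above 0.007 m and value of joint handle above 1.25 rad and contact force between the fingers and handle below 0.1 N), for 0.3 s.
2. with the plunger still parked, the plate is home in the corner (3 mm, 2 degrees) and the jaw is up against it (x of plate_mid in the frame of nest between -0.003 and 0.003 m and y of plate_mid in the frame of nest between -0.003 and 0.003 m and z of plate_mid in the frame of nest between -0.003 and 0.003 m and angle between the y axis of plate_mid and the x axis of nest, either way round below 0.035 rad and value of joint jaw above 0.077 m and value of joint plunger above 0.007 m), for 0.2 s.
At the end, for the whole second after the job is handed in: Plate flat in the corner within 3 mm of home each way and 2 degrees of square, jaw against it (77 to 83 mm along its slide), plunger handle turned back to within 0.15 rad and its pin dropped to within 2 mm of fully down (x of plate_mid in the frame of nest between -0.003 and 0.003 m and y of plate_mid in the frame of nest between -0.003 and 0.003 m and z of plate_mid in the frame of nest between -0.003 and 0.003 m and angle between the y axis of plate_mid and the x axis of nest, either way round below 0.035 rad and value of joint jaw between 0.077 and 0.083 m and value of joint plunger below 0.002 m and value of joint handle below 0.15 rad); the robot touches nothing.
It fails at once if the reel of black thread on the jig is moved more than 15 mm (distance of black_spool from where it was at the start of the episode above 0.015 m).
It fails at once if another thing on the bench (bowl, mallet, tape measure, tan reel) is moved more than 15 mm (distance of any of clay_bowl, mallet, tape_measure, brown_spool from where it was at the start of the episode above 0.015 m).
It also fails if it takes over 72 s, if anything falls off the work surface, if the arm or the gripper's body presses on something with over 40 N, if the wrist force passes 120 N, or if a joint passes its speed limit or range.

## Working session

There is one attempt and no reset: what is moved stays moved. The work goes in short steps, Python scripts to look and compute and a tool call to move; the robot and the scene stay as the last step left them, time stands still between calls to the robot, and variables do not carry over. Pictures are saved under pics/ and viewed, at most 10 in all, crops included, and the job is handed in when it is done.

Besides the shell and the picture viewer there is one more tool, called after ">>>" in YAML: its name, and indented under it one key for each argument. send_rows: Moves the arm, as the interface text tells. Its arguments: {"type":"object","properties":{"plan":{"type":"array","items":{"type":"number","minimum":-1,"maximum":1}},"gripper":{"type":"number"}},"required":["plan"]}

```bash
ls; mkdir -p pics
cat > h.py <<'E'
import numpy as np, cv2, pickle
from rig import env
def grab(n):
    return env.grab_frame(n)
def K(f):
    fl=210/np.tan(np.radians(f["vertical_fov"])/2)
    return np.array([[fl,0,f["cx"]],[0,fl,f["cy"]],[0,0,1.]])
def world(f,uv,d=None):
    "pixels (n,2) u,v -> world via z_map"
    uv=np.atleast_2d(uv).astype(float)
    n=cv2.undistortPoints(uv.reshape(-1,1,2),K(f),np.array(f["dist"])).reshape(-1,2)
    if d is None: d=f["z_map"][uv[:,1].round().astype(int),uv[:,0].round().astype(int)]
    P=np.c_[n*np.c_[d,d],d]
    T=np.array(f["pose"]); return P@T[:3,:3].T+T[:3,3]
def cloud(f):
    v,u=np.mgrid[:420,:560]; return world(f,np.c_[u.ravel(),v.ravel()]).reshape(420,560,3)
def proj(f,P):
    T=np.linalg.inv(np.array(f["pose"])); r,_=cv2.Rodrigues(T[:3,:3])
    return cv2.projectPoints(np.atleast_2d(P).astype(float),r,T[:3,3],K(f),np.array(f["dist"]))[0].reshape(-1,2)
E
python3 - <<'E'
from h import *
for n in("scene","side"):
    f=grab(n); pickle.dump(f,open(f"{n}.pkl","wb")); cv2.imwrite(f"pics/{n}0.png",f["color"])
    C=cloud(f)
    print(n,np.array(f["pose"])[:3,3].round(3))
    for t in("jig","plate_mid","jaw","handle_grip","black_spool","clay_bowl","mallet","tape_measure","brown_spool"):
        for m in env.cut_out(n,t)[:1]:
            k=m["mask"]&(f["z_map"]>0); print(t,round(m["p"],2),m["box"],k.sum(),np.median(C[k],0).round(3), C[k].min(0).round(3),C[k].max(0).round(3))
s=env.sense();print(s)
E
```

```text
pics
scene [-0.143 -0.758  0.606]
jig 0.73 [194.1, 203.2, 157.2, 74.5] 5368 [0.562 0.165 0.014] [ 0.291 -0.107  0.   ] [0.75  0.391 0.155]
plate_mid 0.97 [259.9, 233.8, 60.3, 25.0] 953 [0.573 0.096 0.023] [0.502 0.057 0.011] [0.658 0.146 0.026]
jaw 0.71 [202.8, 207.0, 85.1, 35.7] 1214 [0.503 0.209 0.035] [ 0.306 -0.019  0.001] [0.67  0.391 0.16 ]
handle_grip 0.49 [213.0, 205.3, 15.1, 14.5] 146 [0.449 0.237 0.087] [0.442 0.217 0.003] [0.536 0.391 0.097]
black_spool 0.74 [239.0, 201.1, 14.5, 21.7] 299 [0.567 0.282 0.039] [0.55  0.266 0.001] [0.617 0.391 0.059]
clay_bowl 0.56 [298.6, 280.5, 37.4, 38.3] 1142 [ 0.456 -0.124  0.032] [ 0.413 -0.167  0.002] [ 0.494 -0.086  0.049]
mallet 0.6 [357.7, 158.2, 34.8, 126.7] 2086 [ 0.646 -0.106  0.077] [ 0.618 -0.135  0.003] [1.074 0.265 0.275]
tape_measure 0.93 [399.2, 291.2, 23.9, 22.5] 443 [ 0.632 -0.22   0.018] [ 0.593 -0.243  0.003] [ 0.666 -0.188  0.021]
brown_spool 0.76 [192.6, 181.4, 14.7, 19.9] 265 [0.549 0.495 0.036] [0.533 0.483 0.004] [0.575 0.529 0.057]
side [0.294 1.179 1.073]
jig 0.68 [224.5, 186.2, 93.5, 79.3] 4704 [0.557 0.221 0.01
[... 837 characters left out ...]
s': array([ 1.12290185e+00,  2.20373553e-01,  1.52648904e+00, -1.67754068e-06,
        1.39472019e+00, -1.26092944e-01]), 'dq': array([ 1.10410134e-04, -3.46448494e-05,  9.73367841e-04,  3.63218639e-04,
        7.92638629e-04,  3.99932770e-04]), 'joint_efforts': array([ 2.51322035e-05, -4.94586253e+01, -3.87713778e+01,  6.99145650e-02,
        4.68263926e-02,  1.86524682e-05]), 'tool_pos': array([0.1976697 , 0.59291097, 0.20795985]), 'tcp_rot': array([2.18945876e-06, 1.60207258e-01, 9.87083398e-01, 4.50102388e-06]), 'wrist_force': array([0.48346134, 0.85236169, 0.63322803]), 'wrist_torque': array([-0.01221962,  0.03257363, -0.00431602]), 'grasp_force': 0.0, 'grip_width': 0.08713640207016692}
```

Run:
```python
from h import *
a=pickle.load(open("scene.pkl","rb"))["color"][150:330,170:430]
b=pickle.load(open("side.pkl","rb"))["color"][100:330,200:340]
a=cv2.resize(a,(520,360),interpolation=cv2.INTER_CUBIC); b=cv2.resize(b,(280,460),interpolation=cv2.INTER_CUBIC)
o=np.zeros((460,800,3),np.uint8); o[:360,:520]=a;o[:,520:]=b
cv2.imwrite("pics/a.png",o)
```

```text
(no output)
```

View pics/a.png

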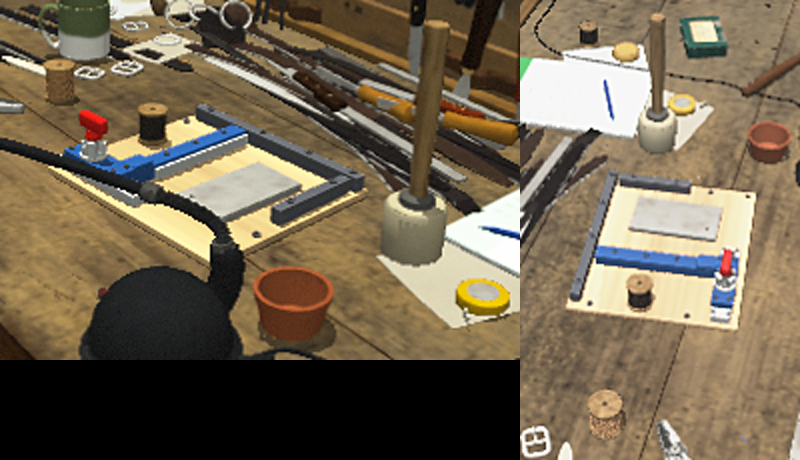

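The picture shows the jig with its corner at far right of the scene view, the red handle at scene ≈(213,205), and the spool just behind the jaw. Next I move above it for a wrist view.

>>> send_rows:
  plan: [-0.58,-0.4,-0.3,0,0,0,-0.58,-0.4,-0.3,0,0,0,-0.58,-0.4,-0.3,0,0,0,-0.58,-0.4,-0.3,0,0,0,-0.58,-0.4,-0.3,0,0,0]

```text
time_s: 1.5
tool_pos: [0.3042, 0.451, 0.2836]
tcp_rot: [0.0, 0.16, 0.987, 0.0]
wrist_force: [1.2, 0.3, -0.4]
grip_width: 0.0873
grasp_force: 0.0
```

>>> send_rows:
  plan: [-0.58,-0.4,-0.3,0,0,0,-0.58,-0.4,-0.3,0,0,0,-0.58,-0.4,-0.3,0,0,0,-0.58,-0.4,-0.3,0,0,0,-0.58,-0.4,-0.3,0,0,0]

```text
time_s: 2.0
tool_pos: [0.4102, 0.3102, 0.3588]
tcp_rot: [0.0, 0.16, 0.987, 0.0]
wrist_force: [0.1, 0.3, -0.4]
grip_width: 0.0868
grasp_force: 0.0
```

>>> send_rows:
  plan: [-0.58,-0.4,-0.2,0,0,0,-0.58,-0.4,-0.2,0,0,0,-0.58,-0.4,0,0,0,0,-0.58,-0.4,0,0,0,0,0,0,0,0,0,0]

```text
time_s: 2.5
tool_pos: [0.4962, 0.1956, 0.3776]
tcp_rot: [0.0, 0.162, 0.987, -0.001]
wrist_force: [-0.8, -0.0, -1.0]
grip_width: 0.0868
grasp_force: 0.0
```

Run:
```python
from h import *
f=grab("wrist"); pickle.dump(f,open("wrist.pkl","wb")); cv2.imwrite("pics/w.png",f["color"])
print(env.sense()["tool_pos"],np.array(f["pose"]).round(3))
C=cloud(f)
for t in("jig","plate_mid","jaw","handle_grip","black_spool"):
        for m in env.cut_out("wrist",t)[:1]:
            k=m["mask"]&(f["z_map"]>0); print(t,round(m["p"],2),m["box"],k.sum(),np.median(C[k],0).round(3), C[k].min(0).round(3),C[k].max(0).round(3))
```

```text
[0.49508441 0.19726475 0.37761283] [[ 0.321  0.918  0.231  0.434]
 [ 0.947 -0.311 -0.079  0.217]
 [-0.001  0.244 -0.97   0.554]
 [ 0.     0.     0.     1.   ]]
jig 0.65 [151.5, 92.6, 246.2, 221.6] 22197 [0.529 0.204 0.01 ] [ 0.423 -0.002 -0.002] [0.708 0.332 0.392]
plate_mid 0.71 [196.3, 170.0, 83.2, 89.9] 4331 [0.56  0.108 0.02 ] [0.463 0.062 0.007] [0.638 0.202 0.474]
jaw 0.58 [260.2, 102.1, 82.1, 161.4] 4109 [0.502 0.217 0.036] [0.434 0.183 0.007] [0.668 0.286 0.474]
handle_grip 0.62 [288.9, 113.8, 36.9, 18.8] 440 [0.455 0.245 0.092] [0.445 0.222 0.037] [0.465 0.268 0.096]
black_spool 0.67 [343.7, 175.1, 36.7, 30.8] 824 [0.571 0.294 0.054] [0.555 0.275 0.008] [0.61  0.319 0.057]
```

View pics/w.png

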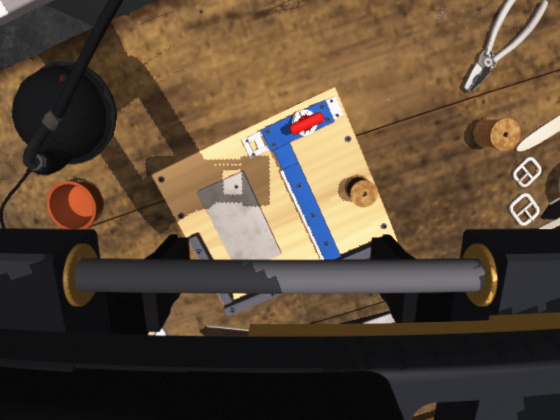

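The wrist view shows the board (corners ≈(155,172), (335,88), (395,235)), plate ≈(240,215), jaw bar and the red handle ≈(307,123). I fit the poses from coloured points.

```bash
cat > fit.py <<'E'
from h import *
def rect(P):
    (c,s,a)=cv2.minAreaRect((P[:,:2]*1000).astype(np.float32))
    if s[0]<s[1]: s=(s[1],s[0]);a+=90
    a=(a+90)%180-90
    return np.round(c,1),np.round(s,1),round(a,2)
def clean(m): # keep largest component, eroded
    n,l,st,_=cv2.connectedComponentsWithStats(m.astype(np.uint8)); 
    return l==1+st[1:,4].argmax() if n>1 else m
def run(n,f):
    C=cloud(f); hsv=cv2.cvtColor(f["color"],cv2.COLOR_BGR2HSV).astype(int); h,s,v=hsv[...,0],hsv[...,1],hsv[...,2]
    R=(C[...,0]>.38)&(C[...,0]<.76)&(C[...,1]>-.05)&(C[...,1]<.38)&(f["z_map"]>0); z=C[...,2]
    M={"red":R&((h<8)|(h>172))&(s>150)&(z>.086)&(z<.12),
       "blue":R&(h>100)&(h<125)&(s>120)&(z>.024)&(z<.045),
       "plate":R&(s<50)&(z>.013)&(z<.028)&(v>90),
       "wood":R&(h>10)&(h<30)&(z>.006)&(z<.014)&(v>150)}
    for k,m in M.items():
        m=clean(m); P=C[m]
        if len(P)>20: print(n,k,len(P),*rect(P),"zmed",np.median(P[:,2]).round(4),"mean",P[:,:2].mean(0).round(4))
if __name__=="__main__":
    for n in("wrist","side","scene"): run(n,pickle.load(open(n+".pkl","rb")))
E
python3 fit.py
```

```text
wrist red 357 [454.9 245.2] [44.1 13.8] -83.66 zmed 0.0927 mean [0.4543 0.2452]
wrist blue 2630 [554.3 219.1] [226.   48.3] 5.2 zmed 0.0321 mean [0.5394 0.2129]
wrist plate 4120 [568.4 106.1] [143.8  77.1] 4.71 zmed 0.0197 mean [0.5626 0.1073]
wrist wood 14441 [566.5 167.5] [306.4 260.6] -83.95 zmed 0.0093 mean [0.5366 0.1972]
side red 44 [452.4 251.2] [39.6 12.3] -84.46 zmed 0.0929 mean [0.4524 0.2516]
side blue 395 [568.1 217. ] [197.4  33.4] 4.78 zmed 0.0313 mean [0.5628 0.2196]
side plate 745 [567.4 106.9] [144.3  84. ] 5.1 zmed 0.0199 mean [0.5662 0.1096]
side wood 2574 [565.6 167.2] [312.9 261.8] -83.84 zmed 0.0096 mean [0.5533 0.1916]
scene red 87 [453.  240.1] [45.3 17.4] -84.19 zmed 0.0935 mean [0.4505 0.2379]
scene blue 561 [550.3 235.9] [234.9  99.6] 3.07 zmed 0.0352 mean [0.5277 0.211 ]
scene plate 857 [571.6 103. ] [135.5  80.2] 5.57 zmed 0.0228 mean [0.5694 0.0997]
scene wood 679 [459.3 156.1] [292.1  52.9] -83.01 zmed 0.0123 mean [0.458  0.1119]
```

```bash
cat > mv.py <<'E'
from h import *
from scipy.spatial.transform import Rotation as R
YAW=6.1; O=np.array([.5755,.1443])
def W(jx,jy):
    a=np.radians(YAW);c,s=np.cos(a),np.sin(a); return O+np.array([c*jx-s*jy,s*jx+c*jy])/1000
def J(p):
    a=np.radians(YAW);c,s=np.cos(a),np.sin(a); d=(np.array(p[:2])-O)*1000; return np.array([c*d[0]+s*d[1],-s*d[0]+c*d[1]])
def tooldown(yawy): # tool y heading (deg, world), z down
    a=np.radians(yawy); y=np.array([np.cos(a),np.sin(a),0]); z=np.array([0,0,-1.]); return R.from_matrix(np.c_[np.cross(y,z),y,z])
def plan(segs,start=None):
    "segs: list of (xyz, yaw, nrows)"
    s=env.sense(); q=s["tcp_rot"]; p,r=np.array(s["tool_pos"]),R.from_quat([*q[1:],q[0]])
    if start: p,r=np.array(start[0]),tooldown(start[1])
    rows=[]
    for xyz,yaw,n in segs:
        p0,r0=p,r; t=np.array(xyz); d=(r0.inv()*tooldown(yaw)).as_rotvec()
        for i in range(1,n+1):
            tgt=p0+(t-p0)*i/n; rt=r0*R.from_rotvec(d*i/n)
            a=np.r_[r.inv().apply(tgt-p)/.05,np.degrees((r.inv()*rt).as_rotvec())/4].round(2)
            if abs(a).max()>1: print("TOO BIG",a)
            rows.append(a); p=p+r.apply(a[:3]*.05); r=r*R.from_rotvec(np.radians(a[3:]*4))
    print("end",p.round(4),"jig",J(p).round(1))
    for i in range(0,len(rows),5): print("["+", ".join(f"{x:g}" for x in np.ravel(rows[i:i+5])+0.)+"]")
E
python3 -c "
from mv import *
x,y=W(-110,114);print(x,y)
plan([((x,y,.16),YAW,17),((x,y,.076),YAW,3)])"
```

```text
0.4540087220130169 0.2459654777841997
end [0.454  0.2459 0.0761] jig [-110.  114.]
[0.06, 0.04, 0.26, 0, 0, 0.96, 0.06, 0.03, 0.25, 0, 0, 0.97, 0.07, 0.03, 0.26, 0, 0, 0.96, 0.07, 0.02, 0.26, 0, 0, 0.97, 0.07, 0.02, 0.25, 0, 0, 0.96]
[0.07, 0.01, 0.26, 0, 0, 0.96, 0.07, 0.01, 0.26, 0, 0, 0.97, 0.07, 0.01, 0.25, 0, 0, 0.96, 0.07, 0, 0.26, 0, 0, 0.97, 0.07, -0.01, 0.26, 0, 0, 0.96]
[0.07, -0.01, 0.25, 0, 0, 0.96, 0.07, -0.01, 0.26, 0, 0, 0.97, 0.07, -0.02, 0.26, 0, 0, 0.96, 0.07, -0.02, 0.25, 0, 0, 0.97, 0.07, -0.03, 0.26, 0, 0, 0.96]
[0.06, -0.03, 0.26, 0, 0, 0.96, 0.06, -0.04, 0.25, 0, 0, 0.97, 0, 0, 0.56, 0, 0, 0, 0, 0, 0.56, 0, 0, 0, 0, 0, 0.56, 0, 0, 0]
```

>>> send_rows:
  plan: [0.06,0.04,0.26,0,0,0.96,0.06,0.03,0.25,0,0,0.97,0.07,0.03,0.26,0,0,0.96,0.07,0.02,0.26,0,0,0.97,0.07,0.02,0.25,0,0,0.96]

```text
time_s: 3.3
tool_pos: [0.4817, 0.2136, 0.3135]
tcp_rot: [0.0, 0.324, 0.946, 0.0]
wrist_force: [-0.1, -0.5, -0.0]
grip_width: 0.0872
grasp_force: 0.0
```

>>> send_rows:
  plan: [0.07,0.01,0.26,0,0,0.96,0.07,0.01,0.26,0,0,0.97,0.07,0.01,0.25,0,0,0.96,0.07,0,0.26,0,0,0.97,0.07,-0.01,0.26,0,0,0.96]

```text
time_s: 3.8
tool_pos: [0.4702, 0.2269, 0.2491]
tcp_rot: [0.0, 0.478, 0.879, 0.0]
wrist_force: [-0.4, -0.2, 0.3]
grip_width: 0.0871
grasp_force: 0.0
```

>>> send_rows:
  plan: [0.07,-0.01,0.25,0,0,0.96,0.07,-0.01,0.26,0,0,0.97,0.07,-0.02,0.26,0,0,0.96,0.07,-0.02,0.25,0,0,0.97,0.07,-0.03,0.26,0,0,0.96]

```text
time_s: 4.3
tool_pos: [0.4586, 0.2409, 0.1852]
tcp_rot: [0.0, 0.618, 0.786, 0.0]
wrist_force: [0.2, -0.2, 0.6]
grip_width: 0.0872
grasp_force: 0.0
```

>>> send_rows:
  plan: [0.06,-0.03,0.26,0,0,0.96,0.06,-0.04,0.25,0,0,0.97,0,0,0.56,0,0,0,0,0,0.56,0,0,0,0,0,0.56,0,0,0]

```text
time_s: 4.8
tool_pos: [0.4543, 0.246, 0.0754]
tcp_rot: [0.0, 0.668, 0.744, 0.001]
wrist_force: [-0.1, -0.0, -0.7]
grip_width: 0.087
grasp_force: 0.0
```

>>> send_rows:
  plan: [0,0,0,0,0,0,0,0,0,0,0,0]

```text
time_s: 5.0
tool_pos: [0.4541, 0.2455, 0.0762]
tcp_rot: [-0.0, 0.669, 0.744, -0.0]
wrist_force: [0.5, -0.4, 1.2]
grip_width: 0.0874
grasp_force: 0.0
```

Run:
```python
from fit import *
from mv import *
s=env.sense(); p=np.array(s["tool_pos"]); q=s["tcp_rot"]; print(p,J(p),R.from_quat([*q[1:],q[0]]).as_matrix().round(4),s["wrist_force"])
f=grab("wrist"); pickle.dump(f,open("w2.pkl","wb")); run("w",f)
f=grab("side"); pickle.dump(f,open("s2.pkl","wb"))
a=cv2.resize(f["color"][150:300,200:340],(560,600),interpolation=cv2.INTER_CUBIC);cv2.imwrite("pics/s2.png",a)
```

```text
[0.45412441 0.24547541 0.07623888] [-109.9370417   113.50041328] [[-1.057e-01  9.944e-01 -8.000e-04]
 [ 9.944e-01  1.057e-01 -2.000e-04]
 [-1.000e-04 -8.000e-04 -1.000e+00]] [ 0.52741633 -0.38643738  1.20458868]
w red 1375 [453.4 256.5] [24.9 13.6] -84.39 zmed 0.0923 mean [0.4532 0.2574]
w blue 2119 [452.  269.4] [32.9 32.1] 5.79 zmed 0.0382 mean [0.4517 0.2726]
w plate 1187 [449.4 293.1] [29.3 15.8] 6.18 zmed 0.0233 mean [0.4494 0.2932]
w wood 23216 [542.9 271.2] [235.6  97. ] 7.22 zmed 0.0093 mean [0.5412 0.2793]
```

View pics/s2.png

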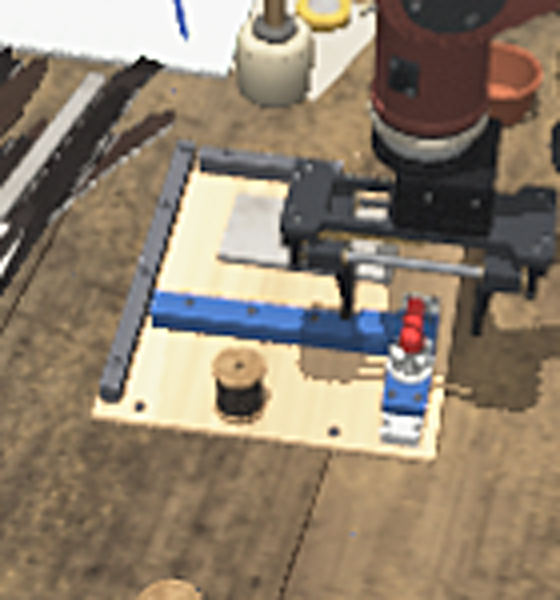

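The fingers straddle the red handle at ≈(412,320). I close and lift.

>>> send_rows:
  plan: [0,0,0,0,0,0,0,0,0,0,0,0,0,0,0,0,0,0,0,0,0,0,0,0,0,0,0,0,0,0]
  gripper: 0

```text
time_s: 5.6
tool_pos: [0.4547, 0.2449, 0.0761]
tcp_rot: [0.0, 0.669, 0.743, 0.0]
wrist_force: [-0.7, 1.0, 0.4]
grip_width: 0.0548
grasp_force: 0.0
```

>>> send_rows:
  plan: [0,0,0,0,0,0,0,0,0,0,0,0,0,0,0,0,0,0]

```text
time_s: 5.9
tool_pos: [0.4546, 0.2449, 0.0759]
tcp_rot: [-0.0, 0.669, 0.743, -0.0]
wrist_force: [0.9, -0.4, -0.1]
grip_width: 0.0309
grasp_force: 0.0
```

>>> send_rows:
  plan: [0,0,0,0,0,0,0,0,0,0,0,0,0,0,0,0,0,0,0,0,0,0,0,0]

```text
time_s: 6.3
tool_pos: [0.4545, 0.2449, 0.0759]
tcp_rot: [-0.0, 0.669, 0.743, -0.0]
wrist_force: [-0.4, 0.1, 1.1]
grip_width: 0.0131
grasp_force: 30.0
```

>>> send_rows:
  plan: [0,0,-0.08,0,0,0,0,0,-0.08,0,0,0,0,0,-0.08,0,0,0,0,0,0,0,0,0]

```text
time_s: 6.7
tool_pos: [0.4542, 0.2448, 0.0878]
tcp_rot: [-0.0, 0.669, 0.743, -0.0]
wrist_force: [1.4, -0.4, -11.0]
grip_width: 0.013
grasp_force: 30.0
```

>>> send_rows:
  plan: [0,0,-0.05,0,0,0,0,0,-0.05,0,0,0,0,0,0,0,0,0]

```text
time_s: 7.0
tool_pos: [0.4543, 0.2448, 0.0928]
tcp_rot: [-0.0, 0.669, 0.743, -0.0]
wrist_force: [1.5, 1.0, -10.9]
grip_width: 0.0135
grasp_force: 30.0
```

>>> send_rows:
  plan: [0,0,0,0,0,-1,0,0,0,0,0,-1,0,0,0,0,0,0]

```text
time_s: 7.3
tool_pos: [0.4543, 0.2448, 0.0926]
tcp_rot: [-0.0, 0.615, 0.788, -0.0]
wrist_force: [1.5, -0.1, -11.4]
grip_width: 0.0131
grasp_force: 30.0
```

>>> send_rows:
  plan: [0,0,0,0,0,-1,0,0,0,0,0,-1,0,0,0,0,0,-1,0,0,0,0,0,-1,0,0,0,0,0,-1]

```text
time_s: 7.8
tool_pos: [0.4543, 0.2448, 0.0926]
tcp_rot: [-0.0, 0.469, 0.883, -0.0]
wrist_force: [1.5, 1.3, -12.0]
grip_width: 0.0131
grasp_force: 30.0
```

>>> send_rows:
  plan: [0,0,0,0,0,-1,0,0,0,0,0,-1,0,0,0,0,0,-1,0,0,0,0,0,-1,0,0,0,0,0,-1]

```text
time_s: 8.3
tool_pos: [0.4543, 0.2449, 0.0926]
tcp_rot: [-0.0, 0.309, 0.951, -0.0]
wrist_force: [0.8, 1.9, -12.1]
grip_width: 0.0131
grasp_force: 30.0
```

>>> send_rows:
  plan: [0,0,0,0,0,-1,0,0,0,0,0,-1,0,0,0,0,0,-1,0,0,0,0,0,-1,0,0,0,0,0,-1]

```text
time_s: 8.8
tool_pos: [0.4544, 0.2449, 0.0927]
tcp_rot: [-0.0, 0.139, 0.99, -0.0]
wrist_force: [2.0, 1.0, -12.5]
grip_width: 0.013
grasp_force: 30.0
```

>>> send_rows:
  plan: [0,0,0,0,0,-1,0,0,0,0,0,-1,0,0,0,0,0,-1,0,0,0,0,0,0]

```text
time_s: 9.2
tool_pos: [0.4544, 0.2449, 0.0927]
tcp_rot: [-0.0, 0.035, 0.999, -0.0]
wrist_force: [1.5, 0.5, -12.1]
grip_width: 0.0133
grasp_force: 30.0
```

Run:
```python
from fit import *
from mv import *
s=env.sense(); print(s["wrist_force"],s["wrist_torque"],s["tool_pos"])
f=grab("wrist"); run("w",f)
```

```text
[  1.50901542   0.48179755 -12.10624288] [ 0.29949112 -0.39491906  0.01360143] [0.45437255 0.24492118 0.09266924]
w red 1503 [443.3 245.7] [24.8 17.5] -2.27 zmed 0.1088 mean [0.4424 0.2462]
w blue 3936 [457.4 235.5] [99.2 38.6] -83.64 zmed 0.0382 mean [0.4501 0.2375]
w plate 1301 [524.6  81.3] [37.7 36.3] -84.95 zmed 0.0197 mean [0.5225 0.0798]
w wood 10396 [454.9 163.1] [294.3  56. ] -87.81 zmed 0.0092 mean [0.4524 0.1462]
```

>>> send_rows:
  plan: [0,0,0.06,0,0,0,0,0,0.06,0,0,0,0,0,0,0,0,0]

```text
time_s: 9.55
tool_pos: [0.4546, 0.245, 0.0873]
tcp_rot: [-0.0, 0.035, 0.999, 0.0]
wrist_force: [-1.1, 0.8, -6.0]
grip_width: 0.013
grasp_force: 30.0
```

>>> send_rows:
  plan: [0,0,0,0,0,0,0,0,0,0,0,0,0,0,0,0,0,0]
  gripper: 50

```text
time_s: 9.85
tool_pos: [0.4558, 0.2453, 0.0882]
tcp_rot: [0.001, 0.035, 0.999, 0.0]
wrist_force: [0.2, -0.7, 0.4]
grip_width: 0.0297
grasp_force: 0.0
```

Run:
```python
from fit import *
from mv import *
s=env.sense(); print(s["wrist_force"],s["wrist_torque"],s["tool_pos"])
f=grab("wrist"); run("w",f)
```

```text
[ 0.23633606 -0.69507566  0.38513341] [ 0.06181417  0.03789981 -0.03041653] [0.45583219 0.24526286 0.0882274 ]
w red 1555 [444.3 246.2] [26.5 13.6] -4.76 zmed 0.1034 mean [0.4432 0.2462]
w blue 4635 [457.  235.7] [98.9 38.7] -83.12 zmed 0.0382 mean [0.4522 0.234 ]
w plate 847 [449.  293.6] [30.9 16.2] 9.83 zmed 0.0233 mean [0.4477 0.2936]
w wood 10207 [474.  166.1] [288.7  77.1] -84.12 zmed 0.0092 mean [0.4521 0.1606]
```

Parked (lift about 11 mm, about 79°, no grip). I retreat and plan the plate push along jig x.

```bash
python3 -c "
from mv import *
x,y=W(-105,-37);p=env.sense()['tool_pos'];print(x,y)
plan([((p[0],p[1],.16),86,3),((x,y,.16),96.1,5),((x,y,.022),96.1,5),((*W(-62,-37),.022),96.1,5)])"
```

```text
0.47502628650545414 0.09635176857676694
end [0.5179 0.1011 0.022 ] jig [-61.9 -36.9]
[0, 0, -0.48, 0, 0.01, 0, 0, 0, -0.48, 0.01, 0.01, 0, 0, 0, -0.48, 0, 0.01, 0, -0.12, -0.59, 0, 0, 0, -0.51, -0.1, -0.59, 0, 0, 0, -0.5]
[-0.08, -0.6, 0, 0, 0, -0.51, -0.05, -0.59, 0, 0, 0, -0.5, -0.04, -0.6, 0, 0, 0, -0.51, 0, 0, 0.55, 0, 0, 0, 0, 0, 0.55, 0, 0, 0]
[0, 0, 0.56, 0, 0, 0, 0, 0, 0.55, 0, 0, 0, 0, 0, 0.55, 0, 0, 0, -0.17, 0, 0, 0, 0, 0, -0.17, 0, 0, 0, 0, 0]
[-0.17, 0, 0, 0, 0, 0, -0.18, 0, 0, 0, 0, 0, -0.17, 0, 0, 0, 0, 0]
```

>>> send_rows:
  plan: [0,0,-0.48,0,0.01,0,0,0,-0.48,0.01,0.01,0,0,0,-0.48,0,0.01,0,-0.12,-0.59,0,0,0,-0.51,-0.1,-0.59,0,0,0,-0.5]

```text
time_s: 10.4
tool_pos: [0.4638, 0.1855, 0.1608]
tcp_rot: [0.001, -0.002, 1.0, 0.0]
wrist_force: [0.8, -0.6, -0.3]
grip_width: 0.0498
grasp_force: 0.0
```

>>> send_rows:
  plan: [-0.08,-0.6,0,0,0,-0.51,-0.05,-0.59,0,0,0,-0.5,-0.04,-0.6,0,0,0,-0.51,0,0,0,0,0,0]
  gripper: 40

```text
time_s: 10.8
tool_pos: [0.4752, 0.0934, 0.1597]
tcp_rot: [-0.0, -0.052, 0.999, -0.001]
wrist_force: [0.1, 0.1, 0.8]
grip_width: 0.0405
grasp_force: 0.0
```

Run:
```python
from fit import *
from mv import *
p=env.sense()["tool_pos"]; print(p,J(p))
f=grab("wrist"); run("w",f); cv2.imwrite("pics/w3.png",f["color"])
f=grab("side"); run("s",f)
```

```text
[0.47524675 0.09343425 0.15968448] [-105.09080745  -39.9244259 ]
w red 1643 [453.3 244.5] [43.2 14.5] -3.76 zmed 0.1026 mean [0.4524 0.242 ]
w blue 2799 [469.1 215.7] [59.1 56.2] -83.42 zmed 0.0382 mean [0.4643 0.2064]
w plate 3651 [518.1 101. ] [77.2 44. ] -84.58 zmed 0.0198 mean [0.5177 0.1003]
w wood 15521 [487.8 158.1] [307.  101.3] -83.65 zmed 0.0093 mean [0.4778 0.108 ]
s red 80 [452.9 249.8] [42.1 13.5] 3.96 zmed 0.0996 mean [0.4528 0.2507]
s blue 375 [569.3 218.5] [193.8  27.5] 6.25 zmed 0.0311 mean [0.5659 0.2202]
s plate 738 [566.9 106.4] [144.2  84.9] 4.52 zmed 0.0201 mean [0.5667 0.1095]
s wood 1292 [555.2 265.2] [263.2 119.7] 7.58 zmed 0.0097 mean [0.553  0.2767]
```

View pics/w3.png

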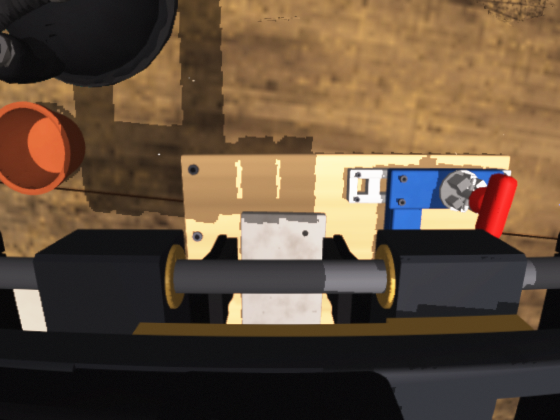

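The handle stays parked at (490,200), and the plate's near end is at rows ≈213, columns 241–325. I descend in front of it and push.

>>> send_rows:
  plan: [0,0.03,0.55,0,0,0,0,0.03,0.55,0,0,0,0,0,0.56,0,0,0,0,0,0.55,0,0,0,0,0,0.54,0,0,0]

```text
time_s: 11.4
tool_pos: [0.4737, 0.1005, 0.0207]
tcp_rot: [-0.001, -0.054, 0.999, -0.0]
wrist_force: [0.1, -0.5, -0.1]
grip_width: 0.04
grasp_force: 0.0
```

>>> send_rows:
  plan: [-0.17,0,0,0,0,0,-0.17,0,0,0,0,0,-0.17,0,0,0,0,0,-0.17,0,0,0,0,0]

```text
time_s: 11.8
tool_pos: [0.5102, 0.1033, 0.0234]
tcp_rot: [0.001, -0.054, 0.999, -0.0]
wrist_force: [0.3, -0.5, -0.2]
grip_width: 0.0403
grasp_force: 0.0
```

>>> send_rows:
  plan: [-0.12,0,0,0,0,0,-0.12,0,0,0,0,0,0,0,0,0,0,0]

```text
time_s: 12.1
tool_pos: [0.5206, 0.1041, 0.0218]
tcp_rot: [-0.0, -0.053, 0.999, -0.0]
wrist_force: [-0.1, 0.5, 0.7]
grip_width: 0.0402
grasp_force: 0.0
```

Run:
```python
from fit import *
from mv import *
s=env.sense();p=s["tool_pos"]; print(p,J(p),s["wrist_force"])
f=grab("wrist"); run("w",f)
f=grab("side"); run("s",f)
```

```text
[0.52060074 0.10405939 0.02184542] [-58.86454524 -34.17894199] [-0.09028954  0.45016713  0.70929053]
w blue 9750 [473.4 209.8] [63.1 47.4] 6.15 zmed 0.0382 mean [0.4679 0.204 ]
w plate 7378 [513.1 100.6] [77.  32.7] -85.17 zmed 0.0198 mean [0.511  0.0996]
w wood 25513 [461.9 125.6] [247.7  42.9] -83.79 zmed 0.0093 mean [0.4618 0.0953]
s red 83 [454. 250.] [43.  15.1] -11.01 zmed 0.0997 mean [0.4535 0.2496]
s blue 386 [568.9 217. ] [193.1  29.1] 5.78 zmed 0.0314 mean [0.5659 0.2204]
s plate 538 [569.2 108.1] [148.5  84.7] 4.78 zmed 0.0197 mean [0.5792 0.1173]
s wood 1203 [572.1 274.6] [222.4 105.1] 4.06 zmed 0.0096 mean [0.5648 0.2771]
```

Run:
```python
from fit import *
f=grab("wrist"); g=grab("side")["color"][150:300,200:340]; 
a=cv2.resize(f["color"],(400,300)); b=cv2.resize(g,(400,429),interpolation=cv2.INTER_CUBIC)
o=np.zeros((430,800,3),np.uint8);o[:300,:400]=a;o[:429,400:]=b;cv2.imwrite("pics/c4.png",o)
```

```text
(no output)
```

View pics/c4.png

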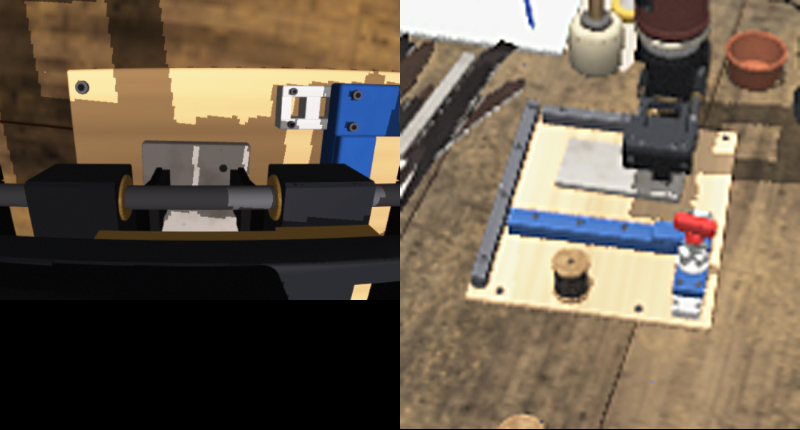

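The fingers are above the plate, not at its edge: side view ≈(660,180), with the plate unmoved. I check the tip extent.

Run:
```python
from fit import *
from mv import *
print(env.tip_extent); s=env.sense(); print(s["tool_pos"],s["joints"].round(3),s["wrist_force"])
f=grab("wrist");C=cloud(f)
u=proj(f,np.array([[*s["tool_pos"][:2],s["tool_pos"][2]-.008]]));print(u)
# points within 6cm of TCP in xy
P=C[f["z_map"]>0]; d=np.abs((P-s["tool_pos"])[:,:2]).max(1)<.06
h=np.histogram(P[d,2],bins=np.arange(-.005,.12,.005));print(h[0])
```

```text
0.008
[0.51900325 0.10402889 0.02121451] [ 4.900e-02  2.150e-01  1.914e+00 -1.000e-03  1.015e+00 -1.628e+00] [-0.16961655 -0.05746881 -0.89924324]
[[279.07838328 240.28476993]]
[    0     0 16188  3012  6876  4458    96    13   181   209   199   218
   262   198    14    75   131   872   271   286   271   295   274  1733]
```

>>> send_rows:
  plan: [0,0,0.04,0,0,0,0,0,0,0,0,0]

```text
time_s: 12.55
tool_pos: [0.519, 0.1041, 0.0191]
tcp_rot: [-0.001, -0.053, 0.999, -0.0]
wrist_force: [0.5, -0.3, 0.3]
grip_width: 0.0397
grasp_force: 0.0
```

>>> send_rows:
  plan: [0,0,0.03,0,0,0,0,0,0,0,0,0]

```text
time_s: 12.75
tool_pos: [0.5192, 0.104, 0.0176]
tcp_rot: [-0.001, -0.053, 0.999, -0.0]
wrist_force: [0.5, -0.3, 0.1]
grip_width: 0.0399
grasp_force: 0.0
```

Run:
```python
from fit import *
from mv import *
s=env.sense(); print(s["tool_pos"],s["wrist_force"],s["grip_width"])
for n in("wrist","side","scene"):
    f=grab(n);C=cloud(f);run(n,f)
    m=(f["z_map"]>0)&(np.linalg.norm(C[...,:2]-s["tool_pos"][:2],axis=-1)<.06)&(C[...,2]>.026)&(C[...,2]<.07)
    P=np.c_[np.array([J(q) for q in C[m]]),C[m][:,2]*1000] if m.any() else []
    print(n,len(P)); 
    if len(P): 
        o=P[:,2].argsort(); print(P[o][::max(1,len(P)//25)].round(0).astype(int).tolist())
```

```text
[0.51919582 0.10404338 0.01762995] [ 0.46444577 -0.33593598  0.07885788] 0.03988911769234423
wrist blue 9494 [473.2 208.3] [62.1 44.6] 6.16 zmed 0.0382 mean [0.4676 0.2031]
wrist plate 6877 [511.6 100.6] [77.4 29.9] -84.74 zmed 0.0198 mean [0.5096 0.0994]
wrist wood 26234 [461.4 123.9] [244.8  41.3] -83.91 zmed 0.0093 mean [0.4616 0.095 ]
wrist 1343
[[-69, -11, 31], [-71, -60, 33], [-60, -14, 34], [-62, -14, 36], [-70, -12, 37], [-64, -54, 38], [-70, -58, 39], [-71, -60, 41], [-69, -11, 42], [-71, -62, 43], [-71, -6, 45], [-70, -55, 46], [-70, -11, 47], [-70, -13, 49], [-70, -9, 49], [-70, -14, 51], [-70, -13, 52], [-70, -58, 53], [-70, -56, 54], [-71, -61, 55], [-70, -59, 56], [-71, -7, 57], [-70, -10, 58], [-71, -6, 60], [-71, -5, 61], [-55, -14, 69]]
side red 86 [453.5 249.2] [44.  14.1] -1.47 zmed 0.0995 mean [0.4535 0.25  ]
side blue 378 [569.1 218.4] [193.9  29.8] 4.92 zmed 0.0312 mean [0.5655 0.22  ]
side plate 521 [567.  105.9] [143.6  85.4] 5.03 zmed 0.0198 mean [0.5808 0.1178]
side wood 1306 [555.5 262.3] [262.4 121. ] 6.77 zmed 0.0096 mean [0.5509 0.2763]
side 23
[[-58, -4
[... 420 characters left out ...]
cene blue 363 [481.1 218. ] [144.6  87.2] -28.77 zmed 0.0394 mean [0.4839 0.2098]
scene plate 814 [571.9 102.1] [137.   80.6] 5.4 zmed 0.0227 mean [0.5728 0.0938]
scene wood 603 [458.2 151.3] [284.1  54.8] -82.42 zmed 0.0117 mean [0.4578 0.1058]
scene 245
[[-19, -69, 26], [-68, -62, 35], [-57, -64, 37], [-67, -64, 38], [-61, -13, 39], [-72, -9, 41], [-51, -64, 43], [-63, -63, 44], [-69, -8, 45], [-62, -18, 47], [-60, -63, 48], [-54, -64, 49], [-54, -66, 50], [-73, -60, 52], [-56, -18, 53], [-58, -14, 55], [-68, -17, 57], [-59, -15, 58], [-75, -18, 59], [-62, -11, 60], [-60, -15, 61], [-58, -13, 62], [-70, -6, 63], [-57, -15, 65], [-68, -64, 67], [-55, -17, 68], [-71, -7, 69], [-56, -15, 70]]
```

Run:
```python
from fit import *
from mv import *
s=env.sense(); o=[]
for n,k in(("scene",35),("side",25)):
    f=grab(n); u,v=proj(f,s["tool_pos"][None])[0]; print(n,u,v); x,y=int(u),int(v)
    tip=proj(f,np.array([[*W(-59,y2),z] for y2 in(-62,-7) for z in(.0096,.05)])); 
    a=cv2.resize(f["color"][y-k:y+k,x-k:x+k],(400,400),interpolation=cv2.INTER_CUBIC)
    for t in tip: cv2.circle(a,tuple(((t-[x-k,y-k]+.5)*400/(2*k)).astype(int)),3,(0,255,0),-1)
    o.append(a)
cv2.imwrite("pics/d.png",np.hstack(o))
```

```text
scene 271.9753238953942 251.11720602001915
side 291.7239116636265 210.6180621664949
```

View pics/d.png

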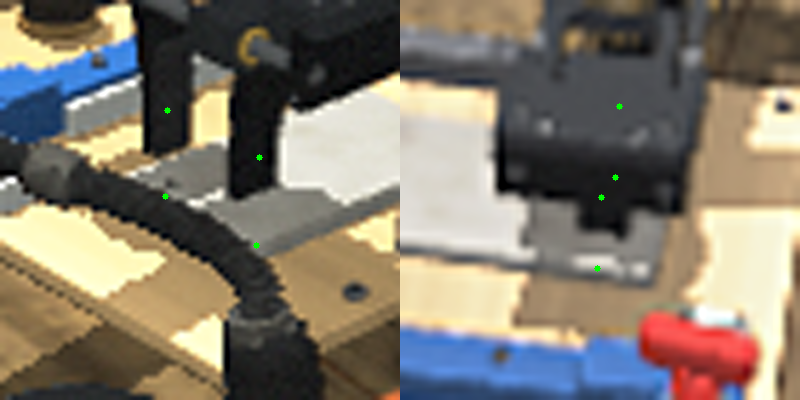

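The zoomed views show the fingertips ending about 21 mm higher than reported (scene crop (167,152), (257,195) against the green expected tips). I back out, then feel for the board to calibrate the tip height.

>>> send_rows:
  plan: [0.3,0,0,0,0,0,0.3,0,0,0,0,0,0.3,0,0,0,0,0,0,0,0.16,0,0,0,0,0,0,0,0,0]

```text
time_s: 13.5
tool_pos: [0.4743, 0.0992, 0.0091]
tcp_rot: [-0.001, -0.053, 0.999, -0.0]
wrist_force: [-0.1, -0.0, 0.2]
grip_width: 0.0401
grasp_force: 0.0
```

>>> send_rows:
  plan: [0,0,0.06,0,0,0,0,0,0.06,0,0,0,0,0,0.06,0,0,0]

```text
time_s: 13.8
tool_pos: [0.4752, 0.0993, 0.0007]
tcp_rot: [-0.001, -0.053, 0.999, -0.0]
wrist_force: [-0.2, -0.3, 0.2]
grip_width: 0.0401
grasp_force: 0.0
```

Run:
```python
from fit import *
from mv import *
s=env.sense(); print(s["tool_pos"],J(s["tool_pos"]),s["wrist_force"])
for n in("scene","side"):
    f=grab(n);C=cloud(f)
    m=(f["z_map"]>0)&(np.linalg.norm(C[...,:2]-s["tool_pos"][:2],axis=-1)<.045)&(C[...,2]>.013)&(C[...,2]<.07)&(f["color"].max(-1)<70)
    print(n,np.sort(C[m][:,2])[:200:6].round(3))
```

```text
[0.47517077 0.09927713 0.00074488] [-104.54547838  -34.10655864] [-0.18858748 -0.28328568  0.2223863 ]
scene [0.017 0.02  0.021 0.022 0.023 0.024 0.025 0.028 0.029 0.034 0.044 0.049
 0.05  0.053 0.053 0.055 0.056 0.058 0.058 0.058 0.059 0.06  0.061 0.062
 0.063 0.064 0.065 0.066 0.067 0.067 0.068 0.069]
side [0.014 0.019 0.024 0.064 0.069]
```

>>> send_rows:
  plan: [0,0,0.04,0,0,0,0,0,0,0,0,0]

```text
time_s: 14.1
tool_pos: [0.4746, 0.0993, -0.0012]
tcp_rot: [-0.001, -0.053, 0.999, -0.0]
wrist_force: [0.4, -0.1, -0.2]
grip_width: 0.0399
grasp_force: 0.0
```

>>> send_rows:
  plan: [0,0,0.03,0,0,0,0,0,0,0,0,0]

```text
time_s: 14.3
tool_pos: [0.4746, 0.0993, -0.0026]
tcp_rot: [-0.001, -0.053, 0.999, -0.0]
wrist_force: [-0.9, -0.1, 0.0]
grip_width: 0.0403
grasp_force: 0.0
```

>>> send_rows:
  plan: [-0.16,0,0,0,0,0,-0.16,0,0,0,0,0,-0.16,0,0,0,0,0,0,0,0,0,0,0]

```text
time_s: 14.7
tool_pos: [0.4999, 0.1019, -0.0024]
tcp_rot: [-0.001, -0.053, 0.999, -0.0]
wrist_force: [-0.4, 0.2, -0.0]
grip_width: 0.04
grasp_force: 0.0
```

>>> send_rows:
  plan: [-0.16,0,0,0,0,0,-0.16,0,0,0,0,0]

```text
time_s: 14.9
tool_pos: [0.5136, 0.1036, -0.0031]
tcp_rot: [-0.002, -0.053, 0.999, -0.0]
wrist_force: [-4.4, -0.6, 1.2]
grip_width: 0.0399
grasp_force: 2.0
```

Run:
```python
from fit import *
from mv import *
s=env.sense(); print(s["tool_pos"],J(s["tool_pos"]),s["wrist_force"],s["wrist_torque"])
for n in("wrist","side"): run(n,grab(n))
```

```text
[ 0.51364264  0.10358085 -0.00306432] [-65.83410475 -33.91537994] [-4.40374163 -0.63251922  1.23703501] [-0.09160382  0.71169979  0.00197658]
wrist blue 7996 [468.1 200.8] [51.2 30.6] 6.71 zmed 0.0381 mean [0.4668 0.1975]
wrist plate 3810 [462.6 170.7] [34.6 30.3] -84.14 zmed 0.0233 mean [0.4618 0.1698]
wrist wood 31657 [462.1 116. ] [229.3  40.8] -83.83 zmed 0.0093 mean [0.462  0.0927]
side red 87 [452.7 247.4] [44.3 15.4] -4.16 zmed 0.1002 mean [0.4534 0.25  ]
side blue 379 [568.7 217.8] [192.5  28.7] 6.28 zmed 0.0313 mean [0.5657 0.2201]
side plate 593 [601.1 106.3] [148.7  93.5] 5.14 zmed 0.0197 mean [0.6102 0.1184]
side wood 1287 [556.  254.4] [264.5 140.8] 8.27 zmed 0.0096 mean [0.5512 0.2752]
```

Plate moves with 4.4 N friction. I continue to the fence.

>>> send_rows:
  plan: [-0.08,0,0,0,0,0,-0.08,0,0,0,0,0,-0.06,0,0,0,0,0,0,0,0,0,0,0]

```text
time_s: 15.4
tool_pos: [0.5255, 0.1048, -0.0028]
tcp_rot: [-0.001, -0.053, 0.999, -0.0]
wrist_force: [-2.0, 0.6, 0.2]
grip_width: 0.0402
grasp_force: 1.0
```

>>> send_rows:
  plan: [-0.04,0,0,0,0,0,0,0,0,0,0,0]

```text
time_s: 15.6
tool_pos: [0.5272, 0.1049, -0.0028]
tcp_rot: [-0.001, -0.053, 0.999, -0.0]
wrist_force: [-3.0, -0.3, 0.5]
grip_width: 0.04
grasp_force: 1.5
```

>>> send_rows:
  plan: [-0.04,0,0,0,0,0,0,0,0,0,0,0]

```text
time_s: 15.8
tool_pos: [0.5289, 0.1051, -0.0028]
tcp_rot: [-0.002, -0.053, 0.999, -0.0]
wrist_force: [-6.3, -0.8, 1.5]
grip_width: 0.0398
grasp_force: 2.4
```

>>> send_rows:
  plan: [-0.02,0,0,0,0,0,0,0,0,0,0,0]

```text
time_s: 16.0
tool_pos: [0.5289, 0.1051, -0.0029]
tcp_rot: [-0.003, -0.053, 0.999, -0.0]
wrist_force: [-8.5, -1.9, 5.8]
grip_width: 0.0401
grasp_force: 4.3
```

>>> send_rows:
  plan: [-0.02,0,0,0,0,0,0,0,0,0,0,0]

```text
time_s: 16.2
tool_pos: [0.5289, 0.1051, -0.0029]
tcp_rot: [-0.004, -0.054, 0.999, -0.0]
wrist_force: [-11.2, -1.7, 8.8]
grip_width: 0.0405
grasp_force: 6.0
```

Plate stopped against the far fence (about 11 N, no more travel). Next is the jaw push.

```bash
python3 -c "
from mv import *
p=env.sense()['tool_pos'];a=W(-66,-34);b=W(60,112)
print(J(p))
plan([((*a,-.001),96.1,1),((*a,.12),96.1,4),((*b,.12),96.1,5),((*b,.003),96.1,5)])"
```

```text
[-50.48729408 -33.99683475]
end [0.6233 0.262  0.0028] jig [ 60. 112.]
[0.31, 0, -0.04, -0.01, -0.11, 0.01, 0, 0, -0.6, 0, 0, 0, 0, 0, -0.61, 0, 0, 0, 0, 0, -0.6, 0, 0, 0, 0, 0, -0.61, 0, 0, 0]
[-0.5, 0.58, 0, 0, 0, 0, -0.51, 0.59, 0, 0, 0, 0, -0.5, 0.58, 0, 0, 0, 0, -0.51, 0.59, 0, 0, 0, 0, -0.5, 0.58, 0.01, 0, 0, 0]
[0, 0, 0.47, 0, 0, 0, 0, 0, 0.46, 0, 0, 0, 0, 0, 0.47, 0, 0, 0, 0, 0, 0.47, 0, 0, 0, 0, 0, 0.47, 0, 0, 0]
```

>>> send_rows:
  plan: [0.35,0,0,0,0,0,0,0,-0.6,0,0,0,0,0,-0.6,0,0,0,0,0,-0.6,0,0,0,0,0,-0.6,0,0,0]

```text
time_s: 16.7
tool_pos: [0.5156, 0.1036, 0.1193]
tcp_rot: [0.001, -0.053, 0.999, -0.0]
wrist_force: [0.2, 0.8, -0.3]
grip_width: 0.0401
grasp_force: 0.0
```

>>> send_rows:
  plan: [-0.5,0.58,0,0,0,0,-0.5,0.58,0,0,0,0,-0.5,0.58,0,0,0,0,-0.5,0.58,0,0,0,0,-0.5,0.58,0,0,0,0]
  gripper: 0

```text
time_s: 17.2
tool_pos: [0.6252, 0.2628, 0.1178]
tcp_rot: [0.001, -0.053, 0.999, 0.0]
wrist_force: [0.1, 0.3, 0.2]
grip_width: 0.0079
grasp_force: 0.0
```

>>> send_rows:
  plan: [0,0,0,0,0,0,0,0,0,0,0,0]

```text
time_s: 17.4
tool_pos: [0.6236, 0.2617, 0.1168]
tcp_rot: [-0.001, -0.054, 0.999, -0.0]
wrist_force: [-0.4, -0.7, 0.3]
grip_width: 0.0008
grasp_force: 0.0
```

Run:
```python
from fit import *
from mv import *
s=env.sense(); p=s["tool_pos"];print(p,J(p),s["wrist_force"],s["grip_width"])
f=grab("side");run("side",f)
for n in("black_spool",):
    m=env.cut_out("side",n)[0]; P=cloud(f)[m["mask"]]; t=P[P[:,2]>.045]; print(m["p"],t.mean(0),J(t.mean(0)))
b=W(60,112); plan([((*b,.12),96.1,1),((*b,.003),96.1,5)])
```

```text
[0.62358691 0.26167378 0.11675717] [ 60.28725629 111.59929058] [-0.44047433 -0.7210945   0.32472857] 0.0007680262707292608
side red 88 [452.9 248. ] [43.7 12.8] -3.49 zmed 0.1008 mean [0.4525 0.2498]
side blue 385 [569.3 218. ] [193.4  29. ] 7.02 zmed 0.0313 mean [0.5652 0.22  ]
side plate 541 [593.2 111.8] [110.7  83.6] 5.27 zmed 0.02 mean [0.5916 0.1146]
side wood 1249 [554.  272.5] [261.5 100.5] 6.51 zmed 0.0096 mean [0.5517 0.2775]
0.74 [0.56465581 0.3196838  0.08041819] [  7.85420499 175.54311542]
end [0.6234 0.2619 0.0031] jig [ 60.1 111.9]
[-0.01, 0.03, -0.06, -0.01, -0.03, 0, 0, 0, 0.47, 0, 0, 0, 0, 0, 0.47, 0, 0, 0, 0, 0, 0.47, 0, 0, 0, 0, 0, 0.46, 0, 0, 0]
[0, 0, 0.47, 0, 0, 0]
```

>>> send_rows:
  plan: [0,0,0.46,0,0,0,0,0,0.46,0,0,0,0,0,0.46,0,0,0,0,0,0.45,0,0,0,0,0,0.44,0,0,0]

```text
time_s: 18.0
tool_pos: [0.6228, 0.2597, 0.0035]
tcp_rot: [-0.001, -0.053, 0.999, -0.0]
wrist_force: [0.7, 0.0, 0.0]
grip_width: 0.0004
grasp_force: 0.0
```

>>> send_rows:
  plan: [0,-0.16,0,0,0,0,0,-0.16,0,0,0,0,0,-0.16,0,0,0,0,0,-0.16,0,0,0,0]

```text
time_s: 18.4
tool_pos: [0.6272, 0.2286, 0.0055]
tcp_rot: [0.0, -0.053, 0.999, 0.0]
wrist_force: [-1.5, 1.4, -0.1]
grip_width: 0.0003
grasp_force: 1.0
```

Run:
```python
from fit import *
from mv import *
s=env.sense(); p=s["tool_pos"];print(p,J(p),s["wrist_force"],s["grip_width"])
run("side",grab("side"))
```

```text
[0.62724696 0.22860287 0.00545149] [60.4123365  78.32670215] [-1.53819569  1.35960529 -0.12554178] 0.0003114315048442819
side red 83 [454.8 233.8] [41.1 14.6] 3.99 zmed 0.1009 mean [0.4548 0.2358]
side blue 264 [541.1 201.7] [136.9  27.3] 6.41 zmed 0.0318 mean [0.538  0.2032]
side plate 397 [578.  110.7] [83.  81.4] 8.77 zmed 0.0199 mean [0.5765 0.1124]
side wood 1349 [555.5 262. ] [262.1 121.3] 6.42 zmed 0.0096 mean [0.5477 0.2721]
```

Jaw slides freely. I continue.

>>> send_rows:
  plan: [0,-0.16,0,0,0,0,0,-0.16,0,0,0,0,0,-0.16,0,0,0,0,0,-0.16,0,0,0,0]

```text
time_s: 18.85
tool_pos: [0.63, 0.1968, 0.0039]
tcp_rot: [-0.001, -0.053, 0.999, -0.0]
wrist_force: [0.2, 1.8, 1.4]
grip_width: 0.0002
grasp_force: 1.0
```

>>> send_rows:
  plan: [0,-0.14,0,0,0,0,0,-0.1,0,0,0,0,0,-0.1,0,0,0,0,0,0,0,0,0,0]

```text
time_s: 19.25
tool_pos: [0.6317, 0.18, 0.0037]
tcp_rot: [-0.001, -0.053, 0.999, -0.0]
wrist_force: [0.6, 1.0, -0.6]
grip_width: 0.0008
grasp_force: 0.9
```

>>> send_rows:
  plan: [0,-0.06,0,0,0,0,0,-0.06,0,0,0,0,0,0,0,0,0,0]

```text
time_s: 19.55
tool_pos: [0.6322, 0.1746, 0.0036]
tcp_rot: [-0.001, -0.053, 0.999, -0.0]
wrist_force: [1.6, 3.2, 1.7]
grip_width: 0.0007
grasp_force: 1.7
```

>>> send_rows:
  plan: [0,-0.05,0,0,0,0,0,-0.04,0,0,0,0,0,0,0,0,0,0]

```text
time_s: 19.85
tool_pos: [0.6327, 0.1702, 0.0037]
tcp_rot: [-0.001, -0.053, 0.999, -0.0]
wrist_force: [0.7, 5.0, 1.6]
grip_width: 0.0005
grasp_force: 2.0
```

>>> send_rows:
  plan: [0,-0.04,0,0,0,0,0,0,0,0,0,0]

```text
time_s: 20.05
tool_pos: [0.6329, 0.1682, 0.0036]
tcp_rot: [-0.001, -0.053, 0.999, -0.0]
wrist_force: [1.0, 4.7, 0.6]
grip_width: 0.0004
grasp_force: 2.1
```

Run:
```python
from fit import *
from mv import *
s=env.sense(); p=s["tool_pos"];print(p,J(p),s["wrist_force"],s["grip_width"])
run("side",grab("side")); run("w",grab("wrist"))
```

```text
[0.63286995 0.16823334 0.00364443] [59.5883727  17.70146648] [0.97800277 4.65840061 0.59396638] 0.0004296014741449439
side red 83 [461.4 173.9] [44.8 15.4] -3.57 zmed 0.1003 mean [0.4611 0.1753]
side blue 246 [546.9 141.2] [133.1  30.4] 6.49 zmed 0.0311 mean [0.5445 0.1432]
side plate 318 [579.6  81.7] [75.7 75.2] -83.43 zmed 0.0201 mean [0.5791 0.0813]
side wood 2152 [558.1 235.1] [262.2 174.8] 5.99 zmed 0.0097 mean [0.5546 0.244 ]
w blue 14045 [572.6 140. ] [94.3 25.9] 5.97 zmed 0.0312 mean [0.5695 0.14  ]
w plate 34723 [586.2  86.5] [112.1  82.6] 6.39 zmed 0.0198 mean [0.5868 0.0864]
w wood 66680 [569.5 230.3] [156.5 126.8] -82.36 zmed 0.0093 mean [0.5627 0.2215]
```

Force is about sliding friction only; I press on in small steps until it stops.

>>> send_rows:
  plan: [0,-0.03,0,0,0,0,0,0,0,0,0,0]

```text
time_s: 20.35
tool_pos: [0.633, 0.1667, 0.0036]
tcp_rot: [-0.001, -0.053, 0.999, -0.0]
wrist_force: [1.0, 5.0, 0.7]
grip_width: 0.0004
grasp_force: 2.2
```

>>> send_rows:
  plan: [0,-0.03,0,0,0,0,0,0,0,0,0,0]

```text
time_s: 20.55
tool_pos: [0.6332, 0.1651, 0.0037]
tcp_rot: [-0.001, -0.053, 0.999, -0.0]
wrist_force: [1.2, 4.9, 1.1]
grip_width: 0.0006
grasp_force: 2.1
```

>>> send_rows:
  plan: [0,-0.03,0,0,0,0,0,0,0,0,0,0]

```text
time_s: 20.75
tool_pos: [0.6333, 0.1635, 0.0036]
tcp_rot: [-0.001, -0.053, 0.999, -0.0]
wrist_force: [1.2, 4.6, 0.5]
grip_width: 0.0006
grasp_force: 2.1
```

>>> send_rows:
  plan: [0,-0.03,0,0,0,0,0,0,0,0,0,0]

```text
time_s: 20.95
tool_pos: [0.6335, 0.1625, 0.0037]
tcp_rot: [-0.001, -0.053, 0.999, 0.0]
wrist_force: [1.4, 5.0, 1.1]
grip_width: 0.0002
grasp_force: 2.9
```

>>> send_rows:
  plan: [0,-0.03,0,0,0,0,0,0,0,0,0,0]

```text
time_s: 21.15
tool_pos: [0.6335, 0.1625, 0.0037]
tcp_rot: [-0.001, -0.053, 0.999, 0.001]
wrist_force: [1.1, 10.1, 0.4]
grip_width: 0.0004
grasp_force: 5.2
```

Run:
```python
from fit import *
from mv import *
s=env.sense(); p=s["tool_pos"];print(p,J(p),s["wrist_force"],s["grip_width"])
f=grab("side");run("side",f)
a=cv2.resize(f["color"][165:265,215:335],(720,600),interpolation=cv2.INTER_CUBIC);cv2.imwrite("pics/e.png",a)
```

```text
[0.63347359 0.16249508 0.00366601] [59.5788277  11.93154415] [ 1.12032771 10.08920963  0.42127294] 0.0004185253156479528
side red 85 [462.1 169.2] [44.5 15.2] 0.97 zmed 0.099 mean [0.4624 0.1699]
side blue 243 [547.6 133.6] [133.   30.4] 4.16 zmed 0.0316 mean [0.5448 0.1373]
side plate 313 [580.1  74. ] [75.  74.9] -83.52 zmed 0.0198 mean [0.5797 0.0753]
side wood 2200 [558.2 232.5] [260.9 181.7] 6.1 zmed 0.0096 mean [0.5555 0.2409]
```

View pics/e.png

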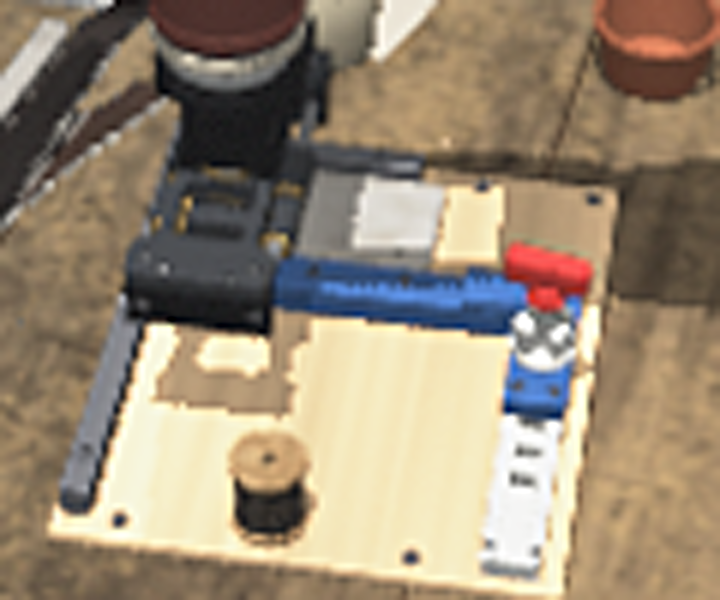

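The jaw bar is against the plate, stopped at 10 N. The handle at (548,268) is still parked and the spool at (268,490) is untouched. I retreat and look from above.

```bash
python3 -c "
from mv import *
p=env.sense()['tool_pos'];a=W(59.5,27)
plan([((*a,.004),96.1,1),((*a,.12),96.1,4),((.56,.12,.36),86.1,5)])"
```

```text
end [0.5599 0.1201 0.3602] jig [-18.1 -22.4]
[0, 0.3, -0.01, 0.03, -0.02, 0.01, 0, 0, -0.58, 0, 0, 0, 0, 0, -0.58, 0, 0, 0, 0, 0, -0.58, 0, 0, 0, 0, 0, -0.58, 0, 0, 0]
[0.31, -0.2, -0.96, 0, 0, 0.5, 0.3, -0.21, -0.96, 0, 0, 0.5, 0.3, -0.21, -0.96, 0, 0, 0.5, 0.29, -0.23, -0.96, 0, 0, 0.5, 0.28, -0.24, -0.96, 0, 0, 0.5]
```

>>> send_rows:
  plan: [0,0.3,0,0,0,0,0,0,-0.58,0,0,0,0,0,-0.58,0,0,0,0,0,-0.58,0,0,0,0,0,-0.58,0,0,0]
  gripper: 45

```text
time_s: 21.7
tool_pos: [0.6311, 0.1749, 0.1199]
tcp_rot: [-0.002, -0.053, 0.999, -0.001]
wrist_force: [0.8, -0.6, -0.1]
grip_width: 0.0326
grasp_force: 0.0
```

>>> send_rows:
  plan: [0.31,-0.2,-0.85,0,0,0.5,0.3,-0.21,-0.85,0,0,0.5,0.3,-0.21,-0.85,0,0,0.5,0.29,-0.23,-0.85,0,0,0.5,0.28,-0.24,-0.85,0,0,0.5]

```text
time_s: 22.2
tool_pos: [0.559, 0.1173, 0.3333]
tcp_rot: [-0.002, 0.035, 0.999, -0.001]
wrist_force: [0.8, -0.4, -0.1]
grip_width: 0.0453
grasp_force: 0.0
```

>>> send_rows:
  plan: [0,0,0,0,0,0,0,0,0,0,0,0]

```text
time_s: 22.4
tool_pos: [0.5607, 0.1178, 0.3336]
tcp_rot: [-0.0, 0.034, 0.999, -0.001]
wrist_force: [0.2, 0.4, -1.1]
grip_width: 0.045
grasp_force: 0.0
```

Run:
```python
from fit import *
from mv import *
s=env.sense(); p=s["tool_pos"];print(p,J(p),s["wrist_force"],s["grip_width"])
for n in("side","wrist"):
    f=grab(n);run(n,f)
cv2.imwrite("pics/g.png",f["color"])
```

```text
[0.5606847  0.11778458 0.33361521] [-17.54904685 -24.7909555 ] [ 0.2203487   0.36342319 -1.07300291] 0.04503290423743026
side red 73 [462.9 169.8] [43.2 13.7] -9.12 zmed 0.0994 mean [0.4626 0.1698]
side blue 356 [577.9 139. ] [192.4  32.3] 7.55 zmed 0.0314 mean [0.5747 0.1402]
side plate 614 [617.6  79.7] [152.5  78.7] 8.68 zmed 0.0202 mean [0.6155 0.0794]
side wood 2411 [560.8 210.6] [262.8 226.1] 6.45 zmed 0.0095 mean [0.5585 0.2359]
wrist red 517 [463.2 165.1] [44.1 13.1] -3.13 zmed 0.1036 mean [0.4631 0.1649]
wrist blue 3417 [562.8 142.8] [225.2  48.7] 7.33 zmed 0.0321 mean [0.5471 0.133 ]
wrist plate 5934 [606.   82.9] [164.7  82.8] 6.19 zmed 0.0198 mean [0.6127 0.0842]
wrist wood 16162 [564.1 234. ] [229.9 173.3] 5.98 zmed 0.0094 mean [0.5668 0.2304]
```

View pics/g.png

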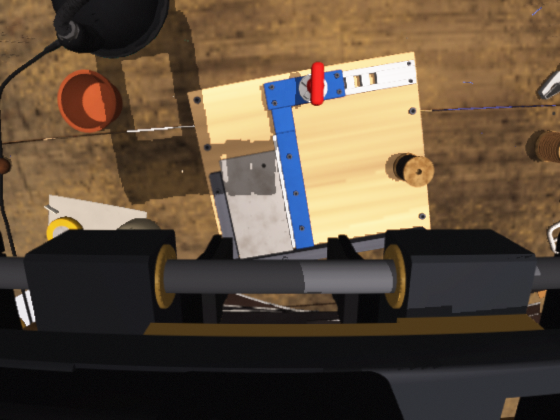

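The plate sits between end fence, jaw and far fence (≈(255,200)), handle parked at (318,82). I check the plate's edges numerically and plan the handle grasp.

Run:
```python
from fit import *
from mv import *
f=grab("wrist");C=cloud(f);hsv=cv2.cvtColor(f["color"],cv2.COLOR_BGR2HSV)
m=(f["z_map"]>0)&(hsv[...,1]<60)&(hsv[...,2]>60)&(C[...,2]>.015)&(C[...,2]<.024)
P=np.array([J(c) for c in C[m]])
for y in range(-100,-28,8):
    q=P[(abs(P[:,1]-y)<2)&(P[:,0]<80)&(P[:,0]>-58)]; print(y,np.sort(q[:,0])[:3].round(1),len(q))
for x in range(-35,60,15):
    q=P[(abs(P[:,0]-x)<2)]; q=q[q[:,1]<-10]; print("x",x,np.percentile(q[:,1],[1,99]).round(1))
x,y=.4625,.1655; print(J((x,y)))
plan([((x,y,.20),86.1,5),((x,y,.115),86.1,3)])
```

```text
-100 [-39.2 -38.4 -38.2] 240
-92 [-38.2 -38.1 -37.7] 240
-84 [-38.1 -37.9 -37.7] 238
-76 [-38.3 -38.  -37.9] 235
-68 [-39.  -38.2 -37.9] 242
-60 [-38.8 -37.9 -37.7] 236
-52 [-39.2 -38.9 -37.9] 243
-44 [-38.9 -37.8 -37.6] 241
-36 [-38.9 -38.8 -37.9] 241
x -35 [-103.4  -28.6]
x -20 [-104.6  -28.5]
x -5 [-103.9  -28.4]
x 10 [-105.4  -28.7]
x 25 [-373.8  -28.6]
x 40 [-105.4  -28.5]
x 55 [-105.4  -28.3]
[-110.10738937   33.08780448]
end [0.4623 0.1654 0.1152] jig [-110.3   33. ]
[0.4, 0.16, 0.52, -0.01, -0.02, 0, 0.4, 0.17, 0.52, 0, -0.02, 0, 0.4, 0.16, 0.52, -0.01, -0.01, 0, 0.4, 0.16, 0.52, 0, -0.02, 0, 0.4, 0.16, 0.52, -0.01, -0.02, 0.01]
[0, 0, 0.57, 0, 0, 0, 0, 0, 0.57, 0, 0, 0, 0, 0, 0.56, 0, 0, 0]
```

Plate is home and square: near end about −39, long side −105 to −28.5. Now the handle.

>>> send_rows:
  plan: [0.4,0.16,0.52,0,0,0,0.4,0.17,0.52,0,0,0,0.4,0.16,0.52,0,0,0,0.4,0.16,0.52,0,0,0,0.4,0.16,0.52,0,0,0]

```text
time_s: 23.05
tool_pos: [0.4613, 0.1657, 0.1993]
tcp_rot: [-0.003, 0.034, 0.999, -0.001]
wrist_force: [-0.7, 0.0, 0.4]
grip_width: 0.0447
grasp_force: 0.0
```

>>> send_rows:
  plan: [0,0,0.6,0,0,0,0,0,0.55,0,0,0,0,0,0.55,0,0,0,0,0,0,0,0,0]

```text
time_s: 23.45
tool_pos: [0.4584, 0.1647, 0.1117]
tcp_rot: [-0.007, 0.034, 0.999, -0.002]
wrist_force: [-1.6, -0.9, 0.0]
grip_width: 0.0447
grasp_force: 0.0
```

Run:
```python
from fit import *
from mv import *
s=env.sense(); p=s["tool_pos"];print(p,J(p),s["wrist_force"])
for n in("side","wrist"):
    f=grab(n);C=cloud(f);run(n,f)
    m=(f["z_map"]>0)&(np.linalg.norm(C[...,:2]-p[:2],axis=-1)<.05)&(C[...,2]>.045)&(C[...,2]<.17)&(f["color"].max(-1)<70)
    print(n,np.sort(C[m][:,2])[:200:8].round(3))
plan([((.4628,.1655,.0755),86.1,3)])
```

```text
[0.45835516 0.16472482 0.1116601 ] [-114.31113609   32.75746425] [-1.59888459 -0.89002856  0.01249425]
side red 61 [462.5 170.3] [42.9 13.4] -0.83 zmed 0.0974 mean [0.4604 0.1715]
side blue 346 [577.4 137.5] [192.1  30.8] 5.71 zmed 0.0316 mean [0.5765 0.1407]
side plate 614 [617.7  77.1] [152.2  84.1] 8.97 zmed 0.0202 mean [0.6151 0.0794]
side wood 2405 [564.8 176.7] [295.8 261.5] -83.63 zmed 0.0097 mean [0.5566 0.2327]
side [0.123 0.131 0.137 0.142]
wrist red 1414 [456.2 165.8] [32.5 13.4] -4.0 zmed 0.1035 mean [0.455  0.1659]
wrist blue 4139 [472.9 156.6] [98.4 52.3] -83.81 zmed 0.0382 mean [0.4635 0.1518]
wrist plate 4339 [453.5 253.6] [96.4 30.6] -83.92 zmed 0.0233 mean [0.4524 0.2554]
wrist wood 8465 [467.4 155.9] [306.4  60.3] -83.71 zmed 0.0092 mean [0.4534 0.13  ]
wrist [0.127 0.128 0.129 0.129 0.129 0.13  0.13  0.13  0.13  0.131 0.131 0.131
 0.131 0.132 0.132 0.132 0.132 0.132 0.133 0.133 0.133 0.133 0.133 0.134
 0.134]
end [0.4629 0.1657 0.0754] jig [-109.7   33.3]
[-0.01, 0, 0.27, -0.01, -0.03, 0, 0, 0, 0.27, -0.01, -0.02, 0.01, -0.01, 0.01, 0.28, 0, -0.03, 0]
```

Run:
```python
from mv import *
s=env.sense();print(s["joints"].round(3),s["dq"].round(4),s["tool_pos"],s["tcp_rot"],s["wrist_force"],s["joint_efforts"].round(2))
f=grab("scene"); g=grab("side")
a=cv2.resize(f["color"][60:330,130:400],(400,400));b=cv2.resize(g["color"][60:330,180:450],(400,400))
cv2.imwrite("pics/i.png",np.hstack([a,b]))
```

```text
[ 0.183 -0.01   1.955 -0.     1.202 -1.32 ] [-0.0024 -0.0294 -0.0407  0.0027 -0.0016 -0.0013] [0.46200794 0.16534449 0.11635605] [-2.82632486e-03  3.36837287e-02  9.99428245e-01 -7.75016733e-04] [-0.26224487  0.48928098  0.69319812] [ 7.000e-02 -3.378e+01 -3.398e+01 -2.000e-02  1.500e-01  0.000e+00]
```

View pics/i.png

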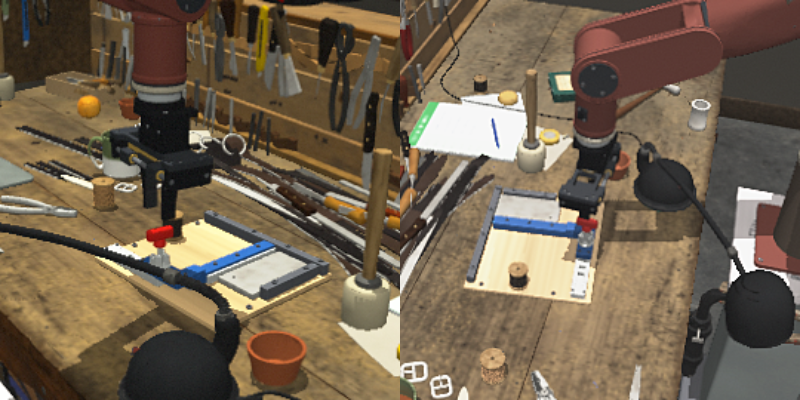

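That drift was transient; the arm is settled above the handle at (.462,.165). I descend and grip.

>>> send_rows:
  plan: [0,0,0.2,0,0,0,0,0,0.2,0,0,0,0,0,0.2,0,0,0,0,0,0.2,0,0,0,0,0,0,0,0,0]

```text
time_s: 24.15
tool_pos: [0.4615, 0.1651, 0.0753]
tcp_rot: [-0.003, 0.034, 0.999, -0.001]
wrist_force: [0.3, 0.5, -0.0]
grip_width: 0.0452
grasp_force: 0.0
```

>>> send_rows:
  plan: [0,0,0,0,0,0,0,0,0,0,0,0,0,0,0,0,0,0,0,0,0,0,0,0,0,0,0,0,0,0]
  gripper: 0

```text
time_s: 24.65
tool_pos: [0.4633, 0.1654, 0.0778]
tcp_rot: [-0.001, 0.034, 0.999, -0.0]
wrist_force: [1.6, -3.3, 0.5]
grip_width: 0.0136
grasp_force: 30.0
```

>>> send_rows:
  plan: [0,0,0,0,0,0,0,0,0,0,0,0]

```text
time_s: 24.85
tool_pos: [0.4633, 0.1655, 0.0778]
tcp_rot: [-0.001, 0.034, 0.999, -0.0]
wrist_force: [-0.9, 1.9, 2.0]
grip_width: 0.0135
grasp_force: 30.0
```

Gripped. I lift 5.5 mm (to about 0.0165) and turn clockwise.

>>> send_rows:
  plan: [0,0,-0.06,0,0,0,0,0,-0.05,0,0,0,0,0,0,0,0,0]

```text
time_s: 25.15
tool_pos: [0.4629, 0.1654, 0.0823]
tcp_rot: [-0.001, 0.034, 0.999, -0.0]
wrist_force: [5.3, 1.3, -11.2]
grip_width: 0.0137
grasp_force: 30.0
```

Run:
```python
from fit import *
s=env.sense();print(s["tool_pos"],s["wrist_force"],s["wrist_torque"])
run("w",grab("wrist"))
```

```text
[0.46286298 0.16540159 0.08230803] [  5.26216737   1.3491294  -11.19140576] [ 0.26744171 -0.97374455 -0.00822636]
w red 1435 [450.1 166.8] [20.8 16.1] -4.06 zmed 0.1076 mean [0.4491 0.1667]
w blue 3772 [464.4 156. ] [98.9 35.3] -83.8 zmed 0.0381 mean [0.4572 0.1599]
w plate 5648 [453.6 253.6] [95.8 30.8] -83.88 zmed 0.0232 mean [0.4522 0.2551]
w wood 9831 [455.2 154.5] [306.4  38. ] -83.26 zmed 0.0092 mean [0.4499 0.131 ]
```

>>> send_rows:
  plan: [0,0,-0.03,0,0,0,0,0,0,0,0,1,0,0,0,0,0,1,0,0,0,0,0,0]

```text
time_s: 25.6
tool_pos: [0.4629, 0.1654, 0.0838]
tcp_rot: [-0.001, 0.104, 0.995, -0.0]
wrist_force: [4.0, 1.8, -12.1]
grip_width: 0.0135
grasp_force: 30.0
```

>>> send_rows:
  plan: [0,0,0,0,0,1,0,0,0,0,0,1,0,0,0,0,0,1,0,0,0,0,0,1]

```text
time_s: 26.0
tool_pos: [0.4628, 0.1653, 0.0838]
tcp_rot: [-0.001, 0.242, 0.97, -0.001]
wrist_force: [4.7, 1.1, -11.7]
grip_width: 0.0135
grasp_force: 30.0
```

Run:
```python
from fit import *
s=env.sense();print(s["tool_pos"],s["wrist_force"],s["wrist_torque"])
run("w",grab("wrist"))
```

```text
[0.46284341 0.16532242 0.08377637] [  4.72124155   1.06711664 -11.6735607 ] [ 0.20809177 -1.00446449  0.02301887]
w red 1430 [451.7 171.9] [21.  16.1] -27.85 zmed 0.1091 mean [0.4507 0.1724]
w blue 2638 [462.4 167.5] [76.2 33.8] -83.55 zmed 0.0382 mean [0.4573 0.179 ]
w plate 5955 [453.4 253.6] [96.1 30.5] -83.83 zmed 0.0233 mean [0.4526 0.2563]
w wood 13040 [523.  247.3] [137.4 132.4] -83.38 zmed 0.0094 mean [0.5073 0.2684]
```

>>> send_rows:
  plan: [0,0,0,0,0,1,0,0,0,0,0,1,0,0,0,0,0,1,0,0,0,0,0,1,0,0,0,0,0,1]

```text
time_s: 26.55
tool_pos: [0.4628, 0.1653, 0.0838]
tcp_rot: [-0.001, 0.407, 0.914, -0.001]
wrist_force: [4.5, -0.1, -12.9]
grip_width: 0.0136
grasp_force: 30.0
```

>>> send_rows:
  plan: [0,0,0,0,0,1,0,0,0,0,0,1,0,0,0,0,0,1,0,0,0,0,0,1,0,0,0,0,0,1]

```text
time_s: 27.05
tool_pos: [0.4628, 0.1652, 0.0838]
tcp_rot: [-0.001, 0.559, 0.829, -0.001]
wrist_force: [5.3, 0.1, -12.1]
grip_width: 0.0135
grasp_force: 30.0
```

>>> send_rows:
  plan: [0,0,0,0,0,1,0,0,0,0,0,1,0,0,0,0,0,1,0,0,0,0,0,1,0,0,0,0,0,0]

```text
time_s: 27.55
tool_pos: [0.4627, 0.1652, 0.0838]
tcp_rot: [-0.001, 0.668, 0.744, -0.001]
wrist_force: [4.4, 0.7, -12.1]
grip_width: 0.0137
grasp_force: 30.0
```

Run:
```python
from fit import *
s=env.sense();print(s["tool_pos"],s["wrist_force"],s["wrist_torque"])
run("w",grab("wrist"))
```

```text
[0.46273682 0.16522452 0.08380906] [  4.41878998   0.72098979 -12.09839414] [ 0.00572769 -0.93436326  0.02714816]
w red 1449 [461.7 178.6] [21.1 16.5] -80.62 zmed 0.1091 mean [0.4617 0.1797]
w blue 1981 [460.6 190.3] [32.8 31.7] 6.14 zmed 0.0382 mean [0.4603 0.193 ]
w plate 6362 [453.8 252.7] [95.2 29.8] -83.86 zmed 0.0233 mean [0.4534 0.2571]
w wood 52329 [571.9 232.4] [198.5 176.4] 6.73 zmed 0.0094 mean [0.5621 0.234 ]
```

>>> send_rows:
  plan: [0,0,0,0,0,0.7,0,0,0.06,0,0,0,0,0,0.06,0,0,0,0,0,0.06,0,0,0,0,0,0,0,0,0]

```text
time_s: 28.1
tool_pos: [0.4629, 0.1653, 0.0751]
tcp_rot: [-0.001, 0.686, 0.728, -0.001]
wrist_force: [3.2, -1.1, -8.6]
grip_width: 0.0136
grasp_force: 30.0
```

>>> send_rows:
  plan: [0,0,0.06,0,0,0,0,0,0.04,0,0,0,0,0,0,0,0,0]

```text
time_s: 28.4
tool_pos: [0.463, 0.1654, 0.0703]
tcp_rot: [-0.001, 0.686, 0.727, -0.001]
wrist_force: [1.9, -1.4, -7.1]
grip_width: 0.0138
grasp_force: 30.0
```

Run:
```python
from fit import *
s=env.sense();print(s["tool_pos"],s["wrist_force"],s["wrist_torque"])
run("w",grab("wrist"))
```

```text
[0.46295572 0.16536185 0.07031478] [ 1.87977435 -1.4277063  -7.10302642] [-0.28772271 -0.42725966  0.04769053]
w red 1416 [462.5 178.7] [21.1 14.9] -86.59 zmed 0.0957 mean [0.4624 0.1796]
w blue 2246 [460.7 190.2] [32.9 31.9] 5.69 zmed 0.0382 mean [0.4605 0.193 ]
w plate 6824 [454.  251.2] [91.9 29.7] -83.81 zmed 0.0233 mean [0.4535 0.2551]
w wood 53616 [566.6 228.4] [187.9 165.8] 5.96 zmed 0.0093 mean [0.5581 0.2306]
```

The pin is already in the slot. I lower the rest and release.

>>> send_rows:
  plan: [0,0,0.05,0,0,0,0,0,0,0,0,0]

```text
time_s: 28.65
tool_pos: [0.463, 0.1654, 0.0678]
tcp_rot: [-0.001, 0.686, 0.727, -0.001]
wrist_force: [1.7, -0.6, -7.6]
grip_width: 0.0134
grasp_force: 30.0
```

>>> send_rows:
  plan: [0,0,0,0,0,0,0,0,0,0,0,0,0,0,0,0,0,0,0,0,0,0,0,0,0,0,0,0,0,0]
  gripper: 50

```text
time_s: 29.15
tool_pos: [0.4633, 0.1656, 0.0683]
tcp_rot: [-0.0, 0.686, 0.727, -0.001]
wrist_force: [-0.3, 0.3, 0.4]
grip_width: 0.045
grasp_force: 0.0
```

>>> send_rows:
  plan: [0,0,-0.4,0,0,0,0,0,-0.7,0,0,0,0,0,-0.7,0,0,0,0,0,-0.7,0,0,0,0,0,-0.7,0,0,0]

```text
time_s: 29.65
tool_pos: [0.4632, 0.1655, 0.2295]
tcp_rot: [-0.001, 0.686, 0.727, -0.001]
wrist_force: [-0.4, 0.3, -1.5]
grip_width: 0.0501
grasp_force: 0.0
```

>>> send_rows:
  plan: [-0.7,0.1,-0.6,0,0,0,-0.7,0.1,-0.6,0,0,0,0,0,0,0,0,0,0,0,0,0,0,0]

```text
time_s: 30.05
tool_pos: [0.478, 0.0959, 0.2885]
tcp_rot: [-0.0, 0.687, 0.727, -0.0]
wrist_force: [-0.2, 0.5, 0.4]
grip_width: 0.05
grasp_force: 0.0
```

Run:
```python
from fit import *
from mv import *
s=env.sense();print(s["tool_pos"],s["wrist_force"])
for n in("wrist","side"):
    f=grab(n);run(n,f); C=cloud(f); hsv=cv2.cvtColor(f["color"],cv2.COLOR_BGR2HSV)
    if n=="wrist": cv2.imwrite("pics/z.png",f["color"])
    m=(f["z_map"]>0)&(hsv[...,1]<60)&(hsv[...,2]>60)&(C[...,2]>.015)&(C[...,2]<.024)
    P=np.array([J(c) for c in C[m]])
    for y in(-95,-66,-40):
        q=P[(abs(P[:,1]-y)<3)&(P[:,0]<80)&(P[:,0]>-58)]; print(y,np.sort(q[:,0])[:3].round(1))
```

```text
[0.47798598 0.09588191 0.2885462 ] [-0.18055062  0.50403971  0.36298809]
wrist red 568 [462.9 166. ] [43.4 13.2] -87.0 zmed 0.0926 mean [0.4634 0.1661]
wrist blue 4155 [562.8 142.9] [224.9  47.8] 7.24 zmed 0.0319 mean [0.5548 0.1341]
wrist plate 7165 [605.8  83.1] [165.6  83.1] 6.1 zmed 0.0198 mean [0.614  0.0847]
wrist wood 20468 [572.8 226.7] [200.7 158.2] 6.2 zmed 0.0094 mean [0.5709 0.2241]
-95 [-39.1 -39.1 -39. ]
-66 [-38.8 -38.7 -38.7]
-40 [-38.5 -38.3 -38.3]
side red 41 [461.3 167. ] [44.5 12.8] -87.08 zmed 0.0922 mean [0.4606 0.172 ]
side blue 359 [576.5 139.1] [195.8  30.3] 7.11 zmed 0.0314 mean [0.5735 0.1407]
side plate 623 [618.4  78.6] [152.4  86.7] 8.24 zmed 0.0199 mean [0.616  0.0794]
side wood 2174 [578.5 234.6] [221.8 183.1] 6.27 zmed 0.0097 mean [0.5692 0.2369]
-95 [-38.6 -32.2 -32.1]
-66 [-39.2 -36.6 -36. ]
-40 [-39.7 -37.  -36.4]
```

View pics/z.png

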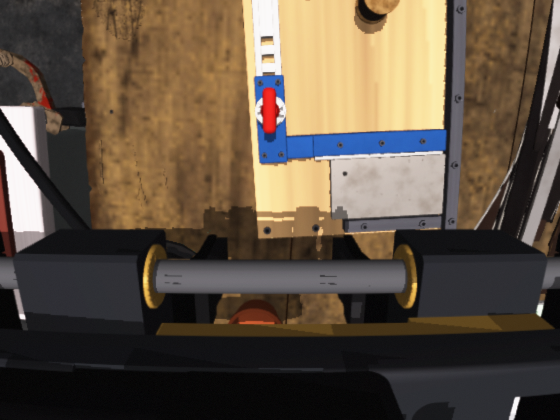

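The final view shows the plate flush in the corner (330–445, 155–225), the jaw against it, and the handle along jig y at (270,110). Its top is back at 92.6 mm, so the pin is fully down. Handing in.

```bash
python3 -c "
from rig import env
print(env.job_done())"
```

```text
the job is handed in; nothing more can be done
None
```

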